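Make the packing place ready

TASK

Get the packing place ready for the next parcel: lift the tool jug off the parcel scale, keeping it upright, and set it down gently (not dropped) on the round cork mat, then press the scale's orange zero key fully down once the scale is empty. Stand every loose marker and cutter upright in the jug (either end up), and push the small carton into the yellow taped rectangle on the table, square with it; leave the tape dispenser, the tape roll and the tea mug where they are.

Things in the scene. Friction and masses are not known exactly. Their poses are not given: they have to be found in the camera images.
- scale: parcel scale, fixed to the table, a grey housing 240 x 190 mm and 40 mm high with a steel platform 180 x 184 mm whose top is 58 mm above the table. Origin: on the table under the centre of the platform. Own -x is its front, where a key panel (40 mm high) reaches from 90 to 145 mm before the origin, with a grey-green display and the orange zero key.
- zero_top (a point): centre of the top of the zero key, a round orange push key of radius 12 mm on the scale's front panel, pressed straight down from above with the shut fingertips
- zero (a joint): travel of the zero key: 0 up, 0.006 m fully down (about 5 N); it springs back
- mat: round cork mat, fixed, 152 mm across and 5 mm thick, beside the scale (either side). Origin: centre of its underside, on the table.
- jug: white enamelled tool jug with a blue rim, straight and open on top, 112 mm outside and 104 mm inside diameter, 120 mm high, floor 5 mm thick, about 0.4 kg. Origin: centre of its underside; own z up. Its blue handle stands out towards own -x. At the start it stands on the scale's platform.
- jug_handle (a point): point to grip the jug, where the top bar of its D-shaped handle meets the upright bar: 100 mm from the jug's axis towards own -x, 100 mm above its underside. The handle is 12 mm thick (along the jug's own y), its top edge 110 mm above the underside, its outer edge 106 mm from the axis, and there are 38 mm between the upright bar and the jug's wall; pinch it from above, closing along the jug's y.
- jug_mouth (a point): centre of the jug's mouth, level with the rim
- marker_black: a chunky felt marker, a rounded square bar 145 mm long (own x), 22 mm wide, 20 mm thick, white barrel with a black band and black cap (cap towards +x). Origin: centre of its underside as it lies, 10 mm below its middle; it lies with own z up. May be absent (None from the start).
- marker_red: a chunky felt marker, a rounded square bar 145 mm long (own x), 22 mm wide, 20 mm thick, white barrel with a red band and red cap (cap towards +x). Origin: centre of its underside as it lies, 10 mm below its middle; it lies with own z up. May be absent (None from the start).
- cutter_yellow: a heavy box cutter with the blade retracted, a flat bar 155 mm long (own x), 28 mm wide, 18 mm thick, yellow body with black rubber grip and steel nose (nose towards +x). Origin: centre of its underside as it lies, 9 mm below its middle; it lies with own z up. May be absent (None from the start).
- cutter_blue: a heavy box cutter with the blade retracted, a flat bar 155 mm long (own x), 28 mm wide, 18 mm thick, blue body with black rubber grip and steel nose (nose towards +x). Origin: centre of its underside as it lies, 9 mm below its middle; it lies with own z up. May be absent (None from the start).
- carton: small closed cardboard carton, 180 mm (own x) x 120 mm (own y) x 80 mm high, about 0.5 kg, slides on the table when pushed. Origin: centre of its underside.
- outline: rectangle of yellow tape 12 mm wide stuck flat on the table; clear inside 204 mm (own x) x 144 mm (own y), so the carton fits inside with 12 mm to spare all round, long sides together. Origin: its centre, on the table.
- tape_dispenser: bystander: black bench tape dispenser 60 x 130 mm, 110 mm high, loose. Origin: centre of its underside.
- tape_roll: bystander: spare roll of brown tape lying flat, 110 mm across, 48 mm high, loose. Origin: centre of its underside.
- tea_mug: bystander: brown mug 80 mm across, 90 mm high, loose. Origin: centre of its underside.
There are look-alikes about, which are no part of the job. Leave any pink, purple or turquoise look-alike of the cutter_blue alone.

How it is judged:
On the way, in this order (a step that is already met when the one before it is completed fails the run):
1. the jug is lifted clear of the scale, upright (z of jug in the frame of scale above 0.072 m and angle between jug's own z axis and vertical below 0.5 rad), for 0.2 s.
2. the jug is lowered on to the cork mat while still held, not dropped (horizontal distance between jug and mat below 0.03 m and z of jug in the frame of mat below 0.01 m and contact force between the fingers and jug above 0.5 N), for 0.04 s.
3. the jug stands on the cork mat, let go (horizontal distance between jug and mat below 0.028 m and z of jug in the frame of mat below 0.01 m and angle between jug's own z axis and vertical below 0.08 rad and contact force between the fingers and jug below 0.3 N and linear speed of jug below 0.03 m/s), for 0.3 s.
4. the zero key is pressed fully down while the scale is empty (value of joint zero above 0.0042 m and contact force between jug and scale below 0.1 N), for 0.05 s.
At the end, for the whole second after the job is handed in: Jug upright on the mat, centres within 28 mm; every present marker and cutter standing in the jug (within 43 degrees of its axis, centre below the rim); carton flat, centre within 25 mm of the rectangle's centre each way and square within 0.2 rad; all at rest, let go (horizontal distance between jug and mat below 0.028 m and z of jug in the frame of mat below 0.01 m and angle between jug's own z axis and vertical below 0.08 rad and linear speed of each of jug, carton below 0.02 m/s and angle between the x axis of each of marker_black, marker_red, cutter_yellow, cutter_blue and the z axis of jug, either way round below 0.75 rad and horizontal distance between each of marker_black, marker_red, cutter_yellow, cutter_blue and jug below 0.055 m and z of each of marker_black, marker_red, cutter_yellow, cutter_blue in the frame of jug below 0.118 m and linear speed of each of marker_black, marker_red, cutter_yellow, cutter_blue below 0.03 m/s and x of carton in the frame of outline between -0.025 and 0.025 m and y of carton in the frame of outline between -0.025 and 0.025 m and angle between the x axis of carton and the x axis of outline, either way round below 0.2 rad and angle between carton's own z axis and vertical below 0.05 rad); the robot touches nothing.
It fails at once if the jug is tipped by more than about 35 degrees (angle between jug's own z axis and vertical above 0.6 rad).
It fails at once if the tape dispenser is moved by more than 30 mm (distance of tape_dispenser from where it was at the start of the episode above 0.03 m).
It fails at once if the tape roll is moved by more than 30 mm (distance of tape_roll from where it was at the start of the episode above 0.03 m).
It fails at once if the tea mug is moved by more than 30 mm (distance of tea_mug from where it was at the start of the episode above 0.03 m).
Of marker_black, marker_red, cutter_yellow, cutter_blue only 3 to 4 are there at a start; the rules pass over those that are not, and their reading is None.
At some moment in a run one of marker_black, marker_red, cutter_yellow, cutter_blue, carton may be knocked a few centimetres aside while the robot is not near it.
It also fails if it takes over 210 s, if anything falls off the work surface, if the arm or the gripper's body presses on something with over 40 N, if the wrist force passes 120 N, or if a joint passes its speed limit or range.

ROBOT

A 6-joint arm with a two-finger parallel gripper is mounted at the origin on the work surface. World frame = base frame: x ahead of the robot, y to its left, z up, the work surface at z = 0. Lengths are in m, angles in rad, forces in N, time in s.
With the tool pointing down it reaches from about 0.35 to 0.975 m from the base axis. Payload 4.9 kg.
Tool frame: the origin (TCP) lies at the very end of the fingers, on their centre line; the grasp point (between the pads) lies 19 mm behind it; z points along the fingers, y is the line along which they close (so a half turn about z gives the same grasp; the last joint's range is limited). The gripper opens to 85 mm and grips with 20 to 120 N. Pads are 22 mm wide; open, the fingers measure 114 mm over their backs; the gripper's body (76 mm by 85 mm) begins 54 mm behind the grasp point. The pads swing forward as they close: fully open they stand 13 mm farther back than shut.
Start: joints at [1.184, 0.053, 1.613, -0, 1.476, -0.119], TCP at [0.165, 0.603, 0.231] pointing down, gripper open.
Joint ranges: [-3.01, 3.01], [-1.01, 2.22], [0.06, 2.58], [-1.02, 4.17], [0.09, 2.62], [-3.14, 3.14]. Speed limits (rad/s): [2.57, 2.57, 3.14, 3.14, 3.14, 3.14].

INTERFACE

Orientations are given as a unit quaternion [w, x, y, z].
In Python, from plant import manip gives the robot as it stands.
- The arm moves only by the tool send_rows, never from a script. Its argument "increments" is a list of rows, each an object of numbers: "claw": the closure, from -1 (fully open) to 1 (shut); "dx", "dy", "dz": the shift along the tool's x, y, z in units of 0.5 m (1.0 is 0.5 m); "yaw": the turn about the tool's z in units of 1.5 rad (1.0 is 1.5 rad). A call has 1 to 20 rows; each row is the pose to reach, as a shift and turn from the pose commanded when the call began, along the tool's axes at that moment; what a row does not reach only later rows make up. A row lasts 1/8 s, in which the tool goes at most 62.5 mm and 10.7 degrees, less where a joint would pass 70% of its speed; a pose out of reach is approached as far as the arm can. A call with a number of a shift or a turn outside -1 to 1 is refused whole. A call with a gripper value outside its range is refused whole. The fingers move at their own pace and stop on an object; the grip force is fixed at half the most. Time passes only in rows, so rows that repeat a pose let the fingers close. It gives the time, the measured TCP pose, the force, the opening and the grip force at its end, in the units of the state.
- manip.state(): the state, without advancing time (a new reading comes with each control period).
- manip.grab_frame(name): name is "scene" or "top" or "wrist"; returns the picture (420x560x3 uint8, red, green, blue); there is no depth.
- manip.camera_params(name): a dict with "camera_matrix" (3x3 intrinsics, pixels), "k1" (the pictures are not rectified: a ray, as slopes to the right and down, at radius r is drawn at 1 + k1 r^2 times it, then the intrinsics apply), "extrinsics" (4x4, takes a point from world to camera coordinates); the wrist camera has in their place "tool_from_camera" (4x4, takes a point from camera to tool coordinates, whose origin is the TCP and whose axes are the flange's). Camera axes: x right, y down, z forward; pixel columns grow to the right and rows downward; lengths in m; the calibration is good to about 2 mm. A picture is of the moment at which its call begins: read the wrist's pose just before it. camera_params takes no time and is no camera call.
- manip.job_done(): hands the job in; it is judged then, once.
The state is a dict: "time": time; "joint_pos": joint angles; "joint_vel": joint speeds; "joint_efforts": joint torques, N m; "tool_pos": TCP position; "tool_rot": TCP orientation; "contact_force": force on the tool from outside, world axes, zero at the start; "ft_torque": the same for the moment, N m; "gripper_width": opening from 0.0 (shut) to 1.0 (fully open); "grasp_force": force on a finger pad.
Only numpy, scipy, OpenCV 4.12 (cv2) and the standard library are available. Lean on these libraries where they do the work, as an engineer would, in place of code of your own. Each camera call takes 0.05 s, during which the arm holds its last target. There are 200 camera calls.

## Working session

There is one attempt and no reset: what is moved stays moved. The work goes in short steps, Python scripts to look and compute and a tool call to move; the robot and the scene stay as the last step left them, time stands still between calls to the robot, and variables do not carry over. Pictures are saved under pics/ and viewed, at most 17 in all, crops included, and the job is handed in when it is done.

Besides the shell and the picture viewer there is one more tool, called after ">>>" as name(argument=value, ...), one argument or row to a line, values as JSON. send_rows: Moves the arm, as the interface text tells. Shifts and turns lie within -1 to 1; 1 stands for 0.5 m of shift or 1.5 rad of turn. Its arguments: {"type":"object","properties":{"increments":{"type":"array","items":{"type":"object","properties":{"claw":{"type":"number"},"dx":{"type":"number"},"dy":{"type":"number"},"dz":{"type":"number"},"yaw":{"type":"number"}}}}},"required":["increments"]}

```bash
ls; mkdir -p pics; python3 - <<'E'
from plant import manip
import cv2,json
s=manip.state(); print(s)
for n in("scene","top"):
    im=manip.grab_frame(n); cv2.imwrite(f"pics/{n}0.png",im[...,::-1])
    print(n,manip.camera_params(n))
print(manip.camera_params("wrist"))
E
```

```text
pics
{'time': 0.0, 'joint_pos': array([ 1.18399014e+00,  5.33378994e-02,  1.61430536e+00, -2.41058790e-05,
        1.47600854e+00, -1.19028235e-01]), 'joint_vel': array([ 0.00337534,  0.00068227,  0.00011683, -0.00051773,  0.00046538,
        0.00051252]), 'joint_efforts': array([ 2.06234348e-03, -3.93664062e+01, -3.70186579e+01,  6.02891100e-05,
        6.72527152e-03, -1.26385405e-05]), 'tool_pos': array([0.16515169, 0.6021309 , 0.23006799]), 'tool_rot': array([-2.46013618e-04,  1.33488098e-01,  9.91049882e-01, -9.99821410e-04]), 'contact_force': array([ 0.4440974 , -0.43344682, -1.27983765]), 'ft_torque': array([ 0.03200185, -0.04797037,  0.01130433]), 'grasp_force': 0.0, 'gripper_width': 1.0013094872911785}
scene {'camera_matrix': array([[464.52122195,   0.        , 274.83747666],
       [  0.        , 464.52122195, 210.3371291 ],
       [  0.        ,   0.        ,   1.        ]]), 'k1': -0.15731641330088975, 'extrinsics': array([[-0.8331593 ,  0.55300762,  0.0053061 ,  0.43201603],
       [ 0.38555855,  0.58770603, -0.71129897, -0.08476926],
       [-0.39647217, -0.59057954, -0
[... 415 characters left out ...]
 0.52254751],
       [ 0.08551066, -0.00712191, -0.9963118 ,  1.05586641],
       [ 0.        ,  0.        ,  0.        ,  1.        ]])}
{'camera_matrix': array([[296.87397226,   0.        , 277.03986798],
       [  0.        , 296.87397226, 211.53885988],
       [  0.        ,   0.        ,   1.        ]]), 'k1': -0.04963588774530604, 'tool_from_camera': array([[-1.37843597e-03, -9.60021546e-01, -2.79922724e-01,
         7.09709361e-02],
       [ 9.99998947e-01, -1.19600959e-03, -8.22511092e-04,
        -3.88045169e-04],
       [ 4.54838108e-04, -2.79923563e-01,  9.60022183e-01,
        -1.43509893e-01],
       [ 0.00000000e+00,  0.00000000e+00,  0.00000000e+00,
         1.00000000e+00]])}
```

View pics/top0.png

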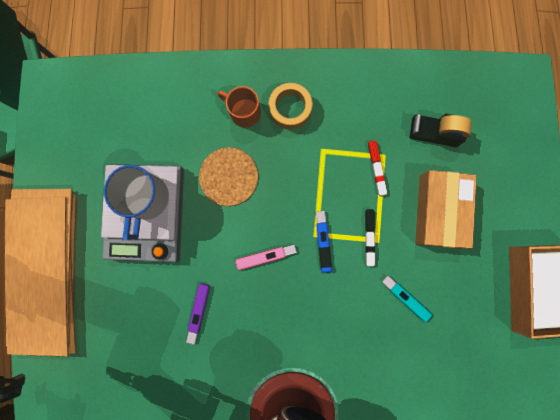

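View pics/scene0.png

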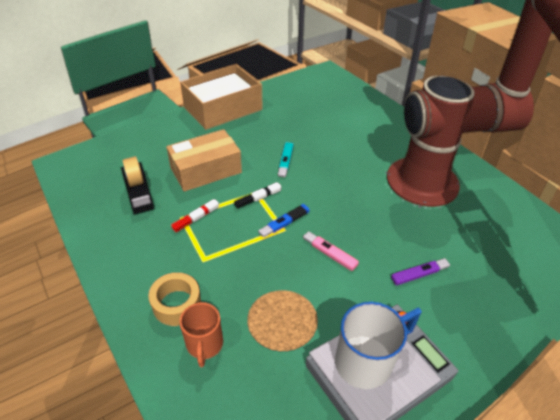

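The top view shows the jug on the scale at about (130,190), handle at (132,230), zero key (159,251) and mat (228,177). The blue cutter (323,241), black marker (370,238), red marker (377,168), outline (350,195) and carton (447,210) are also visible. Yellow is absent, and the pink, purple and turquoise cutters are decoys.

```bash
cat > h.py <<'E'
from plant import manip
import cv2, numpy as np
from scipy.spatial.transform import Rotation as R
def pose(s=None):
    s=s or manip.state(); q=s["tool_rot"]; T=np.eye(4)
    T[:3,:3]=R.from_quat([q[1],q[2],q[3],q[0]]).as_matrix(); T[:3,3]=s["tool_pos"]; return T
def look(n,save=None):
    """picture (BGR) and camera: (K, dist, camera-to-world)"""
    p=manip.camera_params(n); T=pose()
    im=cv2.cvtColor(manip.grab_frame(n),cv2.COLOR_RGB2BGR)
    if save: cv2.imwrite("pics/"+save,im)
    C=T@p["tool_from_camera"] if n=="wrist" else np.linalg.inv(p["extrinsics"])
    return im,(p["camera_matrix"],np.array([p["k1"],0,0,0.]),C)
def rays(cam,px):
    K,d,C=cam; u=cv2.undistortPoints(np.float64(px).reshape(-1,1,2),K,d)[:,0]
    return C[:3,3],np.c_[u,np.ones(len(u))]@C[:3,:3].T
def onplane(cam,px,z):
    o,r=rays(cam,px); return (o+r*((z-o[2])/r[:,2])[:,None])[:,:2]
def proj(cam,P):
    K,d,C=cam; E=np.linalg.inv(C)
    return cv2.projectPoints(np.float64(P).reshape(-1,1,3),cv2.Rodrigues(E[:3,:3])[0],E[:3,3],K,d)[0][:,0]
def tri(c1,p1,c2,p2):
    o1,a=rays(c1,[p1]);o2,b=rays(c2,[p2]);a=a[0];b=b[0]
    t=np.linalg.lstsq(np.c_[a,-b],o2-o1,rcond=None)[0]
    return (o1+a*t[0]+o2+b*t[1])/2, np.linalg.norm(o1+a*t[0]-o2-b*t[1])
HSV=dict(blue=((105,130,50),(122,255,255)),red=((174,150,60),(180,255,255)),orange=((5,180,100),(17,255,255)),
  yellow=((24,150,120),(34,255,255)),cork=((8,80,100),(20,200,255)))
def blobs(im,lo,hi,amin=30,k=3):
    m=cv2.inRange(cv2.cvtColor(im,cv2.COLOR_BGR2HSV),lo,hi)
    m=cv2.morphologyEx(m,cv2.MORPH_CLOSE,np.ones((k,k),np.uint8))
    c=[x for x in cv2.findContours(m,cv2.RETR_EXTERNAL,cv2.CHAIN_APPROX_NONE)[0] if cv2.contourArea(x)>amin]
    return sorted(c,key=cv2.contourArea,reverse=True)
def cen(c): return np.mean(cv2.boxPoints(cv2.minAreaRect(c)),axis=0)
E
python3 - <<'E'
from h import *
np.set_printoptions(precision=4,suppress=True)
cams={}
for n in("top","scene"):
    im=cv2.imread(f"pics/{n}0.png"); p=manip.camera_params(n)
    cams[n]=(p["camera_matrix"],np.array([p["k1"],0,0,0.]),np.linalg.inv(p["extrinsics"]))
    hsv=cv2.cvtColor(im,cv2.COLOR_BGR2HSV)
    for k,(lo,hi) in HSV.items():
        for c in blobs(im,lo,hi)[:6]:
            r=cv2.minAreaRect(c); print(n,k,np.round(r[0],1),np.round(r[1],1),round(r[2]),cv2.contourArea(c))
top=cv2.imread("pics/top0.png");h=cv2.cvtColor(top,cv2.COLOR_BGR2HSV)
for x,y in((228,177),(159,251),(323,240),(372,145),(130,168),(350,153),(370,230),(370,260),(435,210),(450,210),(466,190),(130,225),(375,180),(200,210)): print((x,y),h[y,x])
E
```

```text
top blue [125.1 199.8] [49.8 72.2] 23 2125.5
top blue [322.8 234.9] [24.5 11. ] 86 230.0
top blue [326. 269.] [ 4. 10.] 90 38.5
top orange [239.9 102.9] [30.8 36. ] 77 771.5
top orange [157.5 251.5] [9. 9.] 90 67.5
top yellow [342.3 181.8] [48.9 62.7] 5 398.0
top yellow [378.1 218.6] [ 4.7 47.1] 4 169.0
top yellow [347.  237.2] [36.4  4.7] 5 132.0
top yellow [382. 163.] [18.  4.] 90 42.5
top cork [281.  65.] [130. 556.] 90 26835.0
top cork [ 37.5 269. ] [186.  75.] 90 11700.5
top cork [228.  176.5] [57. 58.] 90 2598.5
top cork [431.6 207.5] [28.1 74.8] 4 1920.5
top cork [534.5 291. ] [92. 49.] 90 1663.5
top cork [290.  103.5] [41. 42.] 90 1370.0
scene blue [378.7 331.1] [76.  55.4] 9 415.5
scene blue [280.6 222.1] [10.2 24. ] 62 184.5
scene yellow [233.7 244.3] [100.   34.7] 1 378.5
scene yellow [267.3 209. ] [23.6  4.1] 54 76.0
scene yellow [229.5 201.9] [ 3.2 22.5] 72 41.5
scene cork [ 71.  270.5] [297. 142.] 90 23018.0
scene cork [247.   65.9] [100.7 332.8] 76 11584.0
scene cork [463.5  52.3] [ 81.5 111.3] 22 5576.0
scene cork [527.5 122. ] [ 63. 178.] 0 5154.0
scene cork [189.4 314.4] [94.5 52.3] 49 3685.5
scene cork [517.  379.5] [79. 84.] 90 3393.5
(228, 177) [ 16 159 199]
(159, 251) [ 15 241 229]
(323, 240) [70 37 41]
(372, 145) [  3 222 176]
(130, 168) [30 24 85]
(350, 153) [ 30 255 229]
(370, 230) [66 73 35]
(370, 260) [165   2 228]
(435, 210) [ 16 156 208]
(450, 210) [ 22 123 232]
(466, 190) [170   3 230]
(130, 225) [123  21 110]
(375, 180) [ 11 158  87]
(200, 210) [ 71 116  92]
```

```bash
cat >> h.py <<'E'
from scipy.optimize import least_squares
def circ(P,r=None):
    c0=(P.min(0)+P.max(0))/2
    f=(lambda v:np.hypot(*(P-v[:2]).T)-(r or v[2]))
    v=least_squares(f,[*c0,.055],loss="soft_l1",f_scale=.0015).x; return v
def filecam(n):
    p=manip.camera_params(n); return (p["camera_matrix"],np.array([p["k1"],0,0,0.]),np.linalg.inv(p["extrinsics"]))
E
python3 - <<'E'
from h import *
np.set_printoptions(precision=4,suppress=True)
I={n:cv2.imread(f"pics/{n}0.png") for n in("top","scene")}; C={n:filecam(n) for n in I}
B={}
for n in I:
    cs=blobs(I[n],(105,90,40),(125,255,255),30,5); B[n]=cs[0]
    print(n,[ (np.round(cen(c),1),cv2.contourArea(c)) for c in cs[:4]])
for z in(.165,.172,.178,.185):
    print(z,[circ(onplane(C[n],cv2.convexHull(B[n]).reshape(-1,2) if 0 else B[n].reshape(-1,2),z)) for n in I])
P=onplane(C["top"],B["top"].reshape(-1,2),.178); v=circ(P)
m=cv2.inRange(cv2.cvtColor(I["top"],cv2.COLOR_BGR2HSV),(105,90,40),(125,255,255))
ys,xs=np.nonzero(m[150:260,90:180]); px=np.c_[xs+90,ys+150]
H=onplane(C["top"],px,.168); d=np.hypot(*(H-v[:2]).T); q=H[d>.064]
print("handle",q.mean(0),len(q),"far",d.max(), "dir",np.degrees(np.arctan2(*(q.mean(0)-v[:2])[::-1])), "gripPoint", v[:2]+.1*(q.mean(0)-v[:2])/np.linalg.norm(q.mean(0)-v[:2]))
# mat
for n,roi in(("top",(190,140,270,215)),("scene",(235,280,330,360))):
    x0,y0,x1,y1=roi; c=blobs(I[n][y0:y1,x0:x1],(5,90,90),(22,220,255),200,5)[0].reshape(-1,2)+[x0,y0]
    for z in(0,.005,.015): print("mat",n,z,circ(onplane(C[n],c,z)))
c=blobs(I["top"][235:265,145:175],*HSV["orange"],20)[0]; print("key z=.045",onplane(C["top"],[cen(c)+[145,235]],.045))
E
```

```text
top [(array([125.1, 200.2], dtype=float32), 2340.0), (array([322.7, 234.7], dtype=float32), 235.0), (array([326. , 268.5], dtype=float32), 39.5)]
scene [(array([378.7, 331.4], dtype=float32), 3116.5), (array([280.6, 222.1], dtype=float32), 201.0)]
0.165 [array([0.5437, 0.3521, 0.0603]), array([0.5388, 0.3453, 0.0582])]
0.172 [array([0.5428, 0.3495, 0.0599]), array([0.5425, 0.3478, 0.0576])]
0.178 [array([0.5421, 0.3473, 0.0595]), array([0.5458, 0.3499, 0.0571])]
0.185 [array([0.5412, 0.3447, 0.059 ]), array([0.5495, 0.3524, 0.0566])]
handle [0.47   0.3485] 211 far 0.10134665719676039 dir 179.03469725936685 gripPoint [0.4421 0.349 ]
mat top 0 [0.6026 0.154  0.0746]
mat top 0.005 [0.6019 0.1534 0.0743]
mat top 0.015 [0.6003 0.152  0.0736]
mat scene 0 [0.6013 0.1533 0.075 ]
mat scene 0.005 [0.6032 0.1558 0.0746]
mat scene 0.015 [0.6068 0.1609 0.0737]
key z=.045 [[0.4123 0.3223]]
```

```bash
cat >> h.py <<'E'
def plan(x,y,z,closeang=None):
    """units to bring TCP to x,y,z with the closing line at world angle closeang (deg)"""
    T=pose(); d=T[:3,:3].T@(np.array([x,y,z])-T[:3,3])/.5
    a=0
    if closeang is not None:
        cur=np.degrees(np.arctan2(T[1,1],T[0,1])); a=-((closeang-cur+90)%180-90)   # yaw>0 turns clockwise seen from above
    print("dx %.4f dy %.4f dz %.4f yaw %.4f"%(*d,np.radians(a)/1.5),"j6",manip.state()["joint_pos"][5].round(2))
E
python3 - <<'E'
from h import *
plan(.43,.349,.32,90)
E
```

```text
dx -0.6448 dy -0.3485 dz -0.1792 yaw -0.1785 j6 -0.12
```

>>> send_rows(
  increments=[
    {"dz":-0.18,"claw":-1},
    {"dz":-0.18,"claw":-1},
    {"dx":-0.645,"dy":-0.3485,"dz":-0.18,"yaw":-0.1785,"claw":-1},
    {"dx":-0.645,"dy":-0.3485,"dz":-0.18,"yaw":-0.1785,"claw":-1},
    {"dx":-0.645,"dy":-0.3485,"dz":-0.18,"yaw":-0.1785,"claw":-1},
    {"dx":-0.645,"dy":-0.3485,"dz":-0.18,"yaw":-0.1785,"claw":-1},
    {"dx":-0.645,"dy":-0.3485,"dz":-0.18,"yaw":-0.1785,"claw":-1},
    {"dx":-0.645,"dy":-0.3485,"dz":-0.18,"yaw":-0.1785,"claw":-1},
    {"dx":-0.645,"dy":-0.3485,"dz":-0.18,"yaw":-0.1785,"claw":-1},
    {"dx":-0.645,"dy":-0.3485,"dz":-0.18,"yaw":-0.1785,"claw":-1},
    {"dx":-0.645,"dy":-0.3485,"dz":-0.18,"yaw":-0.1785,"claw":-1},
  ],
)

```text
invalid input
```

```bash
python3 - <<'E'
from h import *
np.set_printoptions(precision=4,suppress=True)
print(pose()); im,cam=look("wrist","w1.png")
cs=blobs(im,(105,90,40),(125,255,255),100,5)
for c in cs[:3]: print(cv2.minAreaRect(c))
for c in blobs(im,(5,180,100),(17,255,255),100)[:3]: print("or",cv2.minAreaRect(c))
E
```

```text
[[-0.9644  0.2646 -0.0007  0.1652]
 [ 0.2646  0.9644 -0.0018  0.6022]
 [ 0.0002 -0.0019 -1.      0.2302]
 [ 0.      0.      0.      1.    ]]
```

View pics/w1.png

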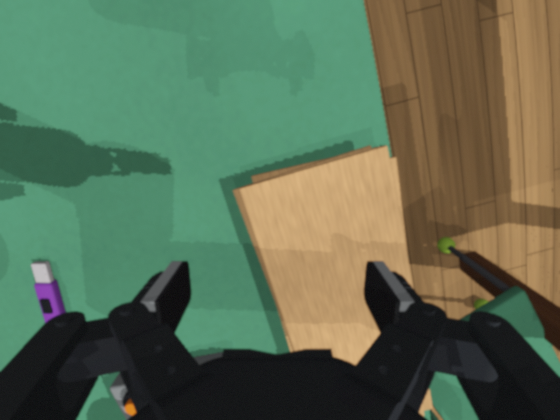

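>>> send_rows(
  increments=[
    {"dx":0,"dy":0,"dz":-0.18,"yaw":0,"claw":-1},
    {"dx":0,"dy":0,"dz":-0.18,"yaw":0,"claw":-1},
    {"dx":-0.645,"dy":-0.3485,"dz":-0.18,"yaw":-0.1785,"claw":-1},
    {"dx":-0.645,"dy":-0.3485,"dz":-0.18,"yaw":-0.1785,"claw":-1},
    {"dx":-0.645,"dy":-0.3485,"dz":-0.18,"yaw":-0.1785,"claw":-1},
    {"dx":-0.645,"dy":-0.3485,"dz":-0.18,"yaw":-0.1785,"claw":-1},
    {"dx":-0.645,"dy":-0.3485,"dz":-0.18,"yaw":-0.1785,"claw":-1},
    {"dx":-0.645,"dy":-0.3485,"dz":-0.18,"yaw":-0.1785,"claw":-1},
    {"dx":-0.645,"dy":-0.3485,"dz":-0.18,"yaw":-0.1785,"claw":-1},
    {"dx":-0.645,"dy":-0.3485,"dz":-0.18,"yaw":-0.1785,"claw":-1},
    {"dx":-0.645,"dy":-0.3485,"dz":-0.18,"yaw":-0.1785,"claw":-1},
  ],
)

```text
time: 1.52
tool_pos: [0.4294, 0.3502, 0.3212]
tool_rot: [-0.0, -0.001, 1.0, 0.0]
contact_force: [0.2, -0.5, 0.1]
gripper_width: 1.006
grasp_force: 0.0
```

```bash
python3 - <<'E'
from h import *
np.set_printoptions(precision=4,suppress=True)
print(pose()); im,cam=look("wrist","w2.png")
cs=blobs(im,(105,90,40),(125,255,255),100,5)
for c in cs[:3]: print(cv2.minAreaRect(c))
for c in blobs(im,(5,180,100),(17,255,255),100)[:3]: print("or",cv2.minAreaRect(c))
E
```

```text
[[-1.     -0.0018 -0.0003  0.4294]
 [-0.0018  1.      0.0001  0.3502]
 [ 0.0003  0.0001 -1.      0.3212]
 [ 0.      0.      0.      1.    ]]
((289.1422119140625, 279.467529296875), (98.13919067382812, 141.2053680419922), 32.137245178222656)
((9.877359390258789, 186.3207550048828), (40.65872573852539, 20.466724395751953), 74.05460357666016)
or ((254.0, 167.0), (18.0, 18.0), 90.0)
```

View pics/w2.png

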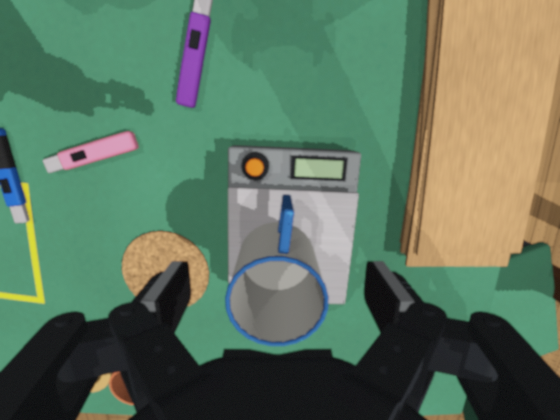

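The wrist view shows the handle bar from (286,250) to its outer end (288,198), the rim ellipse centred near (277,300), and the orange key at (254,167).

```bash
python3 - <<'E'
from h import *
np.set_printoptions(precision=4,suppress=True)
p=manip.camera_params("wrist"); cw=(p["camera_matrix"],np.array([p["k1"],0,0,0.]),pose()@p["tool_from_camera"])
V={"top":(cv2.imread("pics/top0.png"),filecam("top"),(90,150,180,260)),"wrist":(cv2.imread("pics/w2.png"),cw,(210,180,350,350))}
O={}
for n,(im,cam,(x0,y0,x1,y1)) in V.items():
    m=cv2.inRange(cv2.cvtColor(im,cv2.COLOR_BGR2HSV),(100,110,40),(125,255,255))[y0:y1,x0:x1]
    ys,xs=np.nonzero(m); px=np.c_[xs+x0,ys+y0].astype(float)
    for z in (.168,.178):
        P=onplane(cam,px,z); P=P[P[:,0]>.36]
        v=circ(P); d=np.hypot(*(P-v[:2]).T); q=P[(d>.066)]
        print(n,z,"circ",v,"handle med y",np.median(q[:,1]),"y range",np.percentile(q[:,1],[3,97]),"xmin",q[:,0].min(), "xmax",q[:,0].max(), np.polyfit(q[:,0],q[:,1],1))
    c=blobs(im,(5,180,100),(17,255,255),20,3)
    c=[k for k in c if (abs(cen(k)-([159,251] if n=="top" else [254,167]))<12).all()][0]; O[n]=cen(c)
print("key",tri(V["top"][1],O["top"],cw,O["wrist"]))
E
```

```text
top 0.168 circ [0.5392 0.3514 0.0609] handle med y 0.34920222715553056 y range [0.3292 0.3628] xmin 0.44389965646841584 xmax 0.6052264783147785 [0.0279 0.3335]
top 0.178 circ [0.538  0.3477 0.0602] handle med y 0.34552104212407764 y range [0.3258 0.3589] xmin 0.443754034058197 xmax 0.6033436712314992 [-0.02    0.3519]
wrist 0.168 circ [0.5463 0.3499 0.0617] handle med y 0.3582299924997872 y range [0.3353 0.3652] xmin 0.42812029356417547 xmax 0.61327439287917 [-0.1004  0.4044]
wrist 0.178 circ [0.5399 0.3499 0.0597] handle med y 0.3586582301052188 y range [0.3527 0.364 ] xmin 0.4257672143055774 xmax 0.47473513046335275 [-0.0448  0.3787]
key (array([0.4128, 0.3181, 0.0594]), np.float64(0.0006235681689242716))
```

```bash
python3 - <<'E'
from h import *
np.set_printoptions(precision=4,suppress=True)
p=manip.camera_params("wrist"); cw=(p["camera_matrix"],np.array([p["k1"],0,0,0.]),pose()@p["tool_from_camera"])
im=cv2.imread("pics/w2.png")
m=cv2.inRange(cv2.cvtColor(im,cv2.COLOR_BGR2HSV),(100,110,40),(125,255,255))
for r in range(194,256,5):
    x=np.nonzero(m[r,265:310])[0]+265
    if len(x): print(r,x.min(),x.max(),onplane(cw,[[x.min(),r],[x.max()+1,r]],.168).ravel())
plan(.445,.3585,.22,84.5)
E
```

```text
199 283 289 [0.4313 0.3558 0.4313 0.363 ]
204 283 290 [0.4366 0.3558 0.4366 0.3641]
209 282 292 [0.442  0.3548 0.442  0.3663]
214 281 292 [0.4474 0.3538 0.4474 0.3664]
219 280 292 [0.4529 0.3528 0.4529 0.3664]
224 279 291 [0.4584 0.3518 0.4584 0.3655]
229 279 291 [0.464  0.3518 0.464  0.3656]
234 280 290 [0.4696 0.3529 0.4696 0.3646]
239 280 289 [0.4753 0.3529 0.4753 0.3636]
244 279 289 [0.4811 0.3518 0.4811 0.3637]
249 279 288 [0.4869 0.3518 0.4869 0.3627]
dx -0.0314 dy 0.0163 dz 0.2025 yaw 0.0653 j6 -1.02
```

>>> send_rows(
  increments=[
    {"dx":-0.03,"dy":0.02,"dz":0.12,"yaw":0.06,"claw":-1},
    {"dx":-0.03,"dy":0.02,"dz":0.2,"yaw":0.06,"claw":-1},
    {"dx":-0.03,"dy":0.02,"dz":0.28,"yaw":0.06,"claw":-1},
    {"dx":-0.03,"dy":0.02,"dz":0.34,"yaw":0.06,"claw":-1},
    {"dx":-0.03,"dy":0.02,"dz":0.366,"yaw":0.06,"claw":-1},
    {"dx":-0.03,"dy":0.02,"dz":0.366,"yaw":0.06,"claw":-1},
    {"dx":-0.03,"dy":0.02,"dz":0.366,"yaw":0.06,"claw":1},
    {"dx":-0.03,"dy":0.02,"dz":0.366,"yaw":0.06,"claw":1},
    {"dx":-0.03,"dy":0.02,"dz":0.366,"yaw":0.06,"claw":1},
    {"dx":-0.03,"dy":0.02,"dz":0.366,"yaw":0.06,"claw":1},
    {"dx":-0.03,"dy":0.02,"dz":0.366,"yaw":0.06,"claw":1},
    {"dx":-0.03,"dy":0.02,"dz":0.366,"yaw":0.06,"claw":1},
    {"dx":-0.03,"dy":0.02,"dz":0.366,"yaw":0.06,"claw":1},
    {"dx":-0.03,"dy":0.02,"dz":0.366,"yaw":0.06,"claw":1},
  ],
)

```text
time: 3.32
tool_pos: [0.4454, 0.3595, 0.1389]
tool_rot: [0.0, 0.045, 0.999, 0.0]
contact_force: [-1.7, -0.4, 5.4]
gripper_width: 0.129
grasp_force: 59.4
```

>>> send_rows(
  increments=[
    {"dx":0,"dy":0,"dz":-0.02,"yaw":0,"claw":1},
    {"dx":0,"dy":0,"dz":-0.05,"yaw":0,"claw":1},
    {"dx":0,"dy":0,"dz":-0.08,"yaw":0,"claw":1},
    {"dx":0,"dy":0,"dz":-0.1,"yaw":0,"claw":1},
    {"dx":0,"dy":0,"dz":-0.12,"yaw":0,"claw":1},
    {"dx":0,"dy":0,"dz":-0.12,"yaw":0,"claw":1},
    {"dx":0,"dy":0,"dz":-0.12,"yaw":0,"claw":1},
  ],
)

```text
time: 4.2
tool_pos: [0.445, 0.3591, 0.1978]
tool_rot: [-0.0, 0.045, 0.999, -0.0]
contact_force: [-0.8, -0.7, -5.3]
gripper_width: 0.127
grasp_force: 58.5
```

```bash
python3 - <<'E'
from h import *
np.set_printoptions(precision=4,suppress=True)
im,cam=look("scene","s1.png"); look("top","t1.png")
plan(.503,.163,.20)
E
```

```text
dx -0.1510 dy -0.3801 dz -0.0049 yaw 0.0000 j6 -0.93
```

View pics/s1.png

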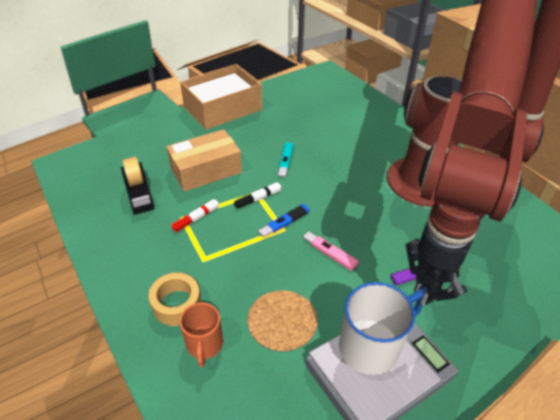

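>>> send_rows(
  increments=[
    {"dx":-0.02,"dy":-0.04,"dz":0,"yaw":0,"claw":1},
    {"dx":-0.05,"dy":-0.12,"dz":0,"yaw":0,"claw":1},
    {"dx":-0.09,"dy":-0.21,"dz":0,"yaw":0,"claw":1},
    {"dx":-0.12,"dy":-0.3,"dz":0,"yaw":0,"claw":1},
    {"dx":-0.145,"dy":-0.355,"dz":0,"yaw":0,"claw":1},
    {"dx":-0.156,"dy":-0.378,"dz":0,"yaw":0,"claw":1},
    {"dx":-0.156,"dy":-0.378,"dz":0,"yaw":0,"claw":1},
    {"dx":-0.156,"dy":-0.378,"dz":0.05,"yaw":0,"claw":1},
    {"dx":-0.156,"dy":-0.378,"dz":0.1,"yaw":0,"claw":1},
    {"dx":-0.156,"dy":-0.378,"dz":0.15,"yaw":0,"claw":1},
    {"dx":-0.156,"dy":-0.378,"dz":0.19,"yaw":0,"claw":1},
    {"dx":-0.156,"dy":-0.378,"dz":0.208,"yaw":0,"claw":1},
    {"dx":-0.156,"dy":-0.378,"dz":0.208,"yaw":0,"claw":1},
    {"dx":-0.156,"dy":-0.378,"dz":0.208,"yaw":0,"claw":1},
  ],
)

```text
time: 6.05
tool_pos: [0.5069, 0.1644, 0.0955]
tool_rot: [0.001, 0.045, 0.999, 0.0]
contact_force: [-0.2, 0.4, -4.8]
gripper_width: 0.125
grasp_force: 58.8
```

```bash
python3 - <<'E'
from h import *
np.set_printoptions(precision=4,suppress=True)
st=manip.state(); print(st["tool_pos"],st["contact_force"])
for n in("top","scene"):
    im,cam=look(n,n+"2.png"); c=[k for k in blobs(im,(105,90,40),(125,255,255),30,5)][0].reshape(-1,2)
    for z in(.125,.13,.14): print(n,z,circ(onplane(cam,c,z)))
E
```

```text
[0.5069 0.1644 0.0955] [-0.2046  0.3545 -4.7834]
top 0.125 [ 0.4466 -0.075   0.0212]
top 0.13 [ 0.4465 -0.0746  0.0211]
top 0.14 [ 0.4463 -0.0737  0.0209]
scene 0.125 [0.6003 0.1519 0.0599]
scene 0.13 [0.6024 0.1549 0.0595]
scene 0.14 [0.6067 0.1609 0.0587]
```

>>> send_rows(
  increments=[
    {"dx":0,"dy":0,"dz":0.006,"yaw":0,"claw":1},
    {"dx":0,"dy":0,"dz":0.012,"yaw":0,"claw":1},
    {"dx":0,"dy":0,"dz":0.016,"yaw":0,"claw":1},
    {"dx":0,"dy":0,"dz":0.019,"yaw":0,"claw":1},
    {"dx":0,"dy":0,"dz":0.019,"yaw":0,"claw":1},
    {"dx":0,"dy":0,"dz":0.019,"yaw":0,"claw":1},
  ],
)

```text
time: 6.9
tool_pos: [0.5065, 0.1643, 0.0861]
tool_rot: [0.001, 0.045, 0.999, 0.0]
contact_force: [-5.9, -0.7, 3.4]
gripper_width: 0.126
grasp_force: 60.1
```

>>> send_rows(
  increments=[
    {"dx":0,"dy":0,"dz":0.001,"yaw":0,"claw":1},
    {"dx":0,"dy":0,"dz":0.001,"yaw":0,"claw":0.6},
    {"dx":0,"dy":0,"dz":0.001,"yaw":0,"claw":0.2},
    {"dx":0,"dy":0,"dz":0.001,"yaw":0,"claw":0.0},
    {"dx":0,"dy":0,"dz":0.001,"yaw":0,"claw":0.0},
    {"dx":0,"dy":0,"dz":0.001,"yaw":0,"claw":0.0},
    {"dx":0,"dy":0,"dz":-0.1,"yaw":0,"claw":0.0},
    {"dx":0,"dy":0,"dz":-0.2,"yaw":0,"claw":0.0},
    {"dx":0,"dy":0,"dz":-0.28,"yaw":0,"claw":0.5},
    {"dx":0,"dy":0,"dz":-0.28,"yaw":0,"claw":1},
    {"dx":0,"dy":0,"dz":-0.28,"yaw":0,"claw":1},
  ],
)

```text
time: 8.28
tool_pos: [0.5055, 0.164, 0.2239]
tool_rot: [-0.001, 0.045, 0.999, -0.0]
contact_force: [-0.5, -0.4, -0.1]
gripper_width: 0.005
grasp_force: 0.0
```

```bash
python3 - <<'E'
from h import *
np.set_printoptions(precision=4,suppress=True)
st=manip.state(); print(st["tool_pos"],st["contact_force"])
for n in("scene",):
    im,cam=look(n,n+"3.png"); c=[k for k in blobs(im,(105,90,40),(125,255,255),30,5)][0].reshape(-1,2)
    for z in(.12,.125,.13): print(n,z,circ(onplane(cam,c,z)))
imt,_=look("top","t3.png")
plan(.4125,.32,.12,90)
E
```

```text
[0.5055 0.164  0.2239] [-0.533  -0.4281 -0.0744]
scene 0.12 [0.6018 0.1532 0.0592]
scene 0.125 [0.6039 0.1562 0.0588]
scene 0.13 [0.606  0.1591 0.0584]
dx 0.2114 dy 0.2945 dz 0.2056 yaw -0.0600 j6 -1.31
```

View pics/t3.png

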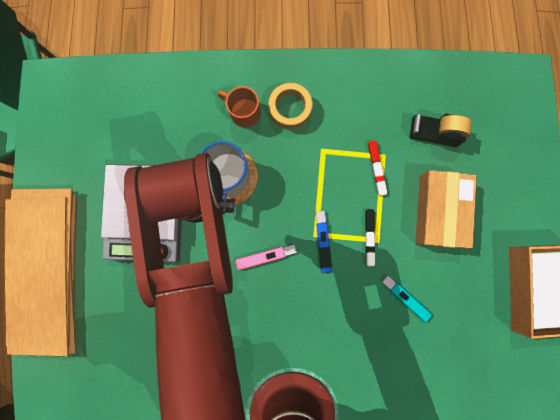

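>>> send_rows(
  increments=[
    {"dx":0.21,"dy":0.294,"dz":0,"yaw":-0.06,"claw":1},
    {"dx":0.21,"dy":0.294,"dz":0,"yaw":-0.06,"claw":1},
    {"dx":0.21,"dy":0.294,"dz":0,"yaw":-0.06,"claw":1},
    {"dx":0.21,"dy":0.294,"dz":0.05,"yaw":-0.06,"claw":1},
    {"dx":0.21,"dy":0.294,"dz":0.15,"yaw":-0.06,"claw":1},
    {"dx":0.21,"dy":0.294,"dz":0.25,"yaw":-0.06,"claw":1},
    {"dx":0.21,"dy":0.294,"dz":0.3,"yaw":-0.06,"claw":1},
    {"dx":0.21,"dy":0.294,"dz":0.33,"yaw":-0.06,"claw":1},
    {"dx":0.21,"dy":0.294,"dz":0.33,"yaw":-0.06,"claw":1},
    {"dx":0.21,"dy":0.294,"dz":0.33,"yaw":-0.06,"claw":1},
  ],
)

```text
time: 9.62
tool_pos: [0.4149, 0.3201, 0.0603]
tool_rot: [0.0, 0.0, 1.0, 0.0]
contact_force: [-1.4, -1.6, 2.8]
gripper_width: 0.002
grasp_force: 1.1
```

```bash
python3 - <<'E'
from h import *
np.set_printoptions(precision=4,suppress=True)
im,cam=look("wrist","w3.png")
for c in blobs(im,(5,180,100),(17,255,255),60)[:4]: print("or",cv2.minAreaRect(c)); print([onplane(cam,[cen(c)],z) for z in(.045,.055)])
print("tip px",proj(cam,pose()[:3,3]))
E
```

```text
or ((275.5, 248.0), (42.99999237060547, 21.999996185302734), -0.0)
[array([[0.4121, 0.3186]]), array([[0.4078, 0.3186]])]
tip px [[278.3409 264.6649]]
```

>>> send_rows(
  increments=[
    {"dx":0.002,"dy":0,"dz":0.006,"yaw":0,"claw":1},
    {"dx":0.002,"dy":0,"dz":0.01,"yaw":0,"claw":1},
    {"dx":0.002,"dy":0,"dz":0.012,"yaw":0,"claw":1},
    {"dx":0.002,"dy":0,"dz":0.012,"yaw":0,"claw":1},
  ],
)

```text
time: 10.18
tool_pos: [0.4151, 0.3203, 0.0559]
tool_rot: [0.001, -0.0, 1.0, 0.0]
contact_force: [-0.1, -3.0, 10.7]
gripper_width: 0.003
grasp_force: 5.4
```

>>> send_rows(
  increments=[
    {"dx":0.004,"dy":0.002,"dz":0.006,"yaw":0,"claw":1},
    {"dx":0.004,"dy":0.002,"dz":0.01,"yaw":0,"claw":1},
    {"dx":0.004,"dy":0.002,"dz":0.01,"yaw":0,"claw":1},
    {"dx":0.004,"dy":0.002,"dz":0.01,"yaw":0,"claw":1},
  ],
)

```text
time: 10.68
tool_pos: [0.4152, 0.3207, 0.0555]
tool_rot: [0.003, -0.0, 1.0, -0.001]
contact_force: [-6.2, -13.5, 34.1]
gripper_width: 0.0
grasp_force: 17.0
```

>>> send_rows(
  increments=[
    {"dx":0.004,"dy":0,"dz":-0.012,"yaw":0,"claw":1},
    {"dx":0.004,"dy":0,"dz":-0.012,"yaw":0,"claw":1},
    {"dx":0.004,"dy":0,"dz":-0.012,"yaw":0,"claw":1},
  ],
)

```text
time: 11.05
tool_pos: [0.4112, 0.3218, 0.056]
tool_rot: [0.002, 0.0, 1.0, 0.001]
contact_force: [3.1, 0.6, 8.4]
gripper_width: -0.002
grasp_force: 3.6
```

>>> send_rows(
  increments=[
    {"dx":0,"dy":0,"dz":-0.006,"yaw":0,"claw":1},
    {"dx":0,"dy":0,"dz":-0.006,"yaw":0,"claw":1},
  ],
)

```text
time: 11.3
tool_pos: [0.4098, 0.3213, 0.0579]
tool_rot: [0.0, 0.0, 1.0, 0.0]
contact_force: [3.0, -0.2, 3.8]
gripper_width: -0.004
grasp_force: 1.8
```

>>> send_rows(
  increments=[
    {"dx":0,"dy":0,"dz":-0.006,"yaw":0,"claw":1},
    {"dx":0,"dy":0,"dz":-0.006,"yaw":0,"claw":1},
  ],
)

```text
time: 11.55
tool_pos: [0.4089, 0.3208, 0.0603]
tool_rot: [-0.001, -0.0, 1.0, -0.0]
contact_force: [1.1, 1.2, 2.4]
gripper_width: -0.004
grasp_force: 1.2
```

>>> send_rows(
  increments=[
    {"dx":0,"dy":0,"dz":-0.1,"yaw":0,"claw":1},
    {"dx":0,"dy":0,"dz":-0.2,"yaw":0,"claw":1},
    {"dx":0,"dy":0,"dz":-0.3,"yaw":0,"claw":1},
    {"dx":0,"dy":0,"dz":-0.4,"yaw":0,"claw":1},
    {"dx":0,"dy":0,"dz":-0.4,"yaw":0,"claw":1},
  ],
)

```text
time: 12.18
tool_pos: [0.4106, 0.3217, 0.2649]
tool_rot: [0.002, -0.0, 1.0, 0.001]
contact_force: [-0.3, 0.5, -0.1]
gripper_width: 0.002
grasp_force: 0.0
```

The force fell off with height like a spring and stopped hard at 0.0557, so the key was fully pressed. Next come the tools.

```bash
python3 - <<'E'
from h import *
np.set_printoptions(precision=4,suppress=True)
print(onplane(filecam("top"),[[370,238],[323,241],[377,168],[447,210],[350,195],[265,258],[407,299]],.01))
plan(.47,-.13,.34)
E
```

```text
[[ 0.4388 -0.2046]
 [ 0.4333 -0.0855]
 [ 0.6172 -0.2282]
 [ 0.5067 -0.4075]
 [ 0.5485 -0.1566]
 [ 0.3929  0.0605]
 [ 0.2833 -0.2954]]
dx -0.1194 dy -0.9029 dz -0.1523 yaw 0.0000 j6 -1.05
```

>>> send_rows(
  increments=[
    {"dx":-0.12,"dy":-0.9,"dz":-0.15,"yaw":0,"claw":-1},
    {"dx":-0.12,"dy":-0.9,"dz":-0.15,"yaw":0,"claw":-1},
    {"dx":-0.12,"dy":-0.9,"dz":-0.15,"yaw":0,"claw":-1},
    {"dx":-0.12,"dy":-0.9,"dz":-0.15,"yaw":0,"claw":-1},
    {"dx":-0.12,"dy":-0.9,"dz":-0.15,"yaw":0,"claw":-1},
    {"dx":-0.12,"dy":-0.9,"dz":-0.15,"yaw":0,"claw":-1},
    {"dx":-0.12,"dy":-0.9,"dz":-0.15,"yaw":0,"claw":-1},
    {"dx":-0.12,"dy":-0.9,"dz":-0.15,"yaw":0,"claw":-1},
    {"dx":-0.12,"dy":-0.9,"dz":-0.15,"yaw":0,"claw":-1},
    {"dx":-0.12,"dy":-0.9,"dz":-0.15,"yaw":0,"claw":-1},
    {"dx":-0.12,"dy":-0.9,"dz":-0.15,"yaw":0,"claw":-1},
  ],
)

```text
time: 13.55
tool_pos: [0.4693, -0.1278, 0.3349]
tool_rot: [-0.001, -0.001, 1.0, 0.0]
contact_force: [-0.1, 0.2, 1.1]
gripper_width: 1.003
grasp_force: 0.0
```

```bash
cat >> h.py <<'E'
def bars(im,cam,z=.01):
    """elongated non-green things: pixel rect, world centre/ends at plane z"""
    h=cv2.cvtColor(im,cv2.COLOR_BGR2HSV); H,S,V=cv2.split(h)
    m=((S<95)|(H<50)|(H>92))&~((H>21)&(H<38)&(S>110)); m=cv2.morphologyEx(m.astype(np.uint8)*255,cv2.MORPH_OPEN,np.ones((3,3)))
    m=cv2.morphologyEx(m,cv2.MORPH_CLOSE,np.ones((5,5)))
    out=[]
    for c in cv2.findContours(m,cv2.RETR_EXTERNAL,cv2.CHAIN_APPROX_NONE)[0]:
        if cv2.contourArea(c)<150: continue
        P=onplane(cam,c.reshape(-1,2),z).astype(np.float32); r=cv2.minAreaRect(P*1000)
        b=cv2.boxPoints(r)/1000; L=sorted(r[1])
        e=b[1]-b[0] if np.linalg.norm(b[1]-b[0])>np.linalg.norm(b[2]-b[1]) else b[2]-b[1]
        if 110<L[1]<220 and L[0]<60:
            k=np.zeros(m.shape,np.uint8); cv2.drawContours(k,[c],-1,255,-1); s=(k>0)&(S>120)&(V>50)
            out.append((np.round(cen(c)),np.array(r[0])/1000,np.round(L),np.degrees(np.arctan2(e[1],e[0]))%180, np.median(H[s]) if s.any() else -1))
    return out
E
python3 - <<'E'
from h import *
np.set_printoptions(precision=4,suppress=True)
print(pose()[:3,3])
im,cam=look("wrist","w4.png")
for b in bars(im,cam): print(*b)
E
```

```text
[ 0.4693 -0.1278  0.3349]
[219. 258.] [ 0.6206 -0.2274] [ 31. 153.] 9.2856045 1.0
[401. 125.] [0.3967 0.062 ] [ 34. 161.] 104.47063 -1
[229. 151.] [ 0.439 -0.203] [ 28. 145.] 179.4611 -1
[305. 147.] [ 0.4338 -0.0842] [ 33. 158.] 6.6176977 107.0
[520.  40.] [0.2711 0.2312] [ 39. 128.] 165.7349 140.0
```

View pics/w4.png

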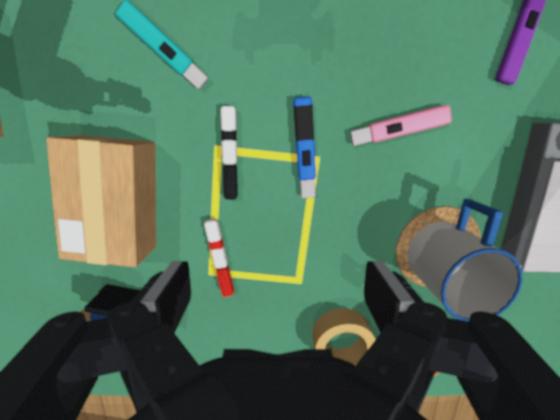

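Black marker is at (229,151), blue cutter (305,147), red marker (219,258), and the jug stands on the mat. The wrist and top positions agree at z≈0.01.

>>> send_rows(
  increments=[
    {"dx":0.06,"dy":-0.15,"dz":0.1,"yaw":0,"claw":-0.3},
    {"dx":0.06,"dy":-0.15,"dz":0.2,"yaw":0,"claw":-0.3},
    {"dx":0.06,"dy":-0.15,"dz":0.3,"yaw":0,"claw":-0.3},
    {"dx":0.06,"dy":-0.15,"dz":0.4,"yaw":0,"claw":-0.3},
    {"dx":0.06,"dy":-0.15,"dz":0.5,"yaw":0,"claw":-0.3},
    {"dx":0.06,"dy":-0.15,"dz":0.56,"yaw":0,"claw":-0.3},
    {"dx":0.06,"dy":-0.15,"dz":0.56,"yaw":0,"claw":-0.3},
    {"dx":0.06,"dy":-0.15,"dz":0.56,"yaw":0,"claw":-0.3},
  ],
)

```text
time: 14.6
tool_pos: [0.4407, -0.2043, 0.0574]
tool_rot: [0.001, -0.0, 1.0, -0.001]
contact_force: [0.1, 1.0, 0.2]
gripper_width: 0.651
grasp_force: 0.0
```

```bash
python3 - <<'E'
from h import *
np.set_printoptions(precision=4,suppress=True)
im,cam=look("wrist","w5.png")
for b in bars(im,cam): print(*b)
plan(.439,-.203,.005,89.5)
E
```

```text
[280. 226.] [ 0.443  -0.2032] [ 26. 148.] 179.22212 -1
dx 0.0044 dy 0.0035 dz 0.1060 yaw 0.0062 j6 -2.16
```

>>> send_rows(
  increments=[
    {"dx":0,"dy":0.003,"dz":0.06,"yaw":0,"claw":-0.3},
    {"dx":0,"dy":0.003,"dz":0.105,"yaw":0,"claw":-0.3},
    {"dx":0,"dy":0.003,"dz":0.105,"yaw":0,"claw":-0.3},
    {"dx":0,"dy":0.003,"dz":0.105,"yaw":0,"claw":1},
    {"dx":0,"dy":0.003,"dz":0.105,"yaw":0,"claw":1},
    {"dx":0,"dy":0.003,"dz":0.105,"yaw":0,"claw":1},
    {"dx":0,"dy":0.003,"dz":0.105,"yaw":0,"claw":1},
    {"dx":0,"dy":0.003,"dz":0.105,"yaw":0,"claw":1},
    {"dx":0,"dy":0.003,"dz":0,"yaw":0,"claw":1},
    {"dx":0,"dy":0.003,"dz":-0.1,"yaw":0,"claw":1},
    {"dx":0,"dy":0.003,"dz":-0.2,"yaw":0,"claw":1},
    {"dx":0,"dy":0.003,"dz":-0.28,"yaw":0,"claw":1},
    {"dx":0,"dy":0.003,"dz":-0.28,"yaw":0,"claw":1},
  ],
)

```text
time: 16.27
tool_pos: [0.4417, -0.2039, 0.2008]
tool_rot: [0.004, -0.0, 1.0, -0.003]
contact_force: [-0.1, 0.1, -0.6]
gripper_width: 0.241
grasp_force: 60.7
```

```bash
python3 - <<'E'
from h import *
plan(.5745,.148,.20,90)
im,cam=look("wrist","w6.png")
for b in bars(im,cam,pose()[2,3]+.005): print(*b)
E
```

```text
dx -0.2657 dy 0.7038 dz 0.0001 yaw 0.0000 j6 -2.16
```

>>> send_rows(
  increments=[
    {"dx":-0.265,"dy":0.704,"dz":0,"yaw":0,"claw":1},
    {"dx":-0.265,"dy":0.704,"dz":0,"yaw":0,"claw":1},
    {"dx":-0.265,"dy":0.704,"dz":0,"yaw":0,"claw":1},
    {"dx":-0.265,"dy":0.704,"dz":0,"yaw":0,"claw":1},
    {"dx":-0.265,"dy":0.704,"dz":0,"yaw":0,"claw":1},
    {"dx":-0.265,"dy":0.704,"dz":0,"yaw":0,"claw":1},
    {"dx":-0.265,"dy":0.704,"dz":0,"yaw":0,"claw":1},
    {"dx":-0.265,"dy":0.704,"dz":0,"yaw":0,"claw":1},
    {"dx":-0.265,"dy":0.704,"dz":0,"yaw":0,"claw":1},
  ],
)

```text
time: 17.45
tool_pos: [0.5714, 0.1482, 0.1949]
tool_rot: [-0.001, 0.001, 1.0, -0.0]
contact_force: [-0.2, 0.0, -0.8]
gripper_width: 0.238
grasp_force: 60.7
```

```bash
python3 - <<'E'
from h import *
np.set_printoptions(precision=4,suppress=True)
print(pose()[:3,3])
im,cam=look("scene","s4.png")
c=blobs(im,(105,90,40),(125,255,255),30,5)[0].reshape(-1,2); print(circ(onplane(cam,c,.125)))
im,cam=look("wrist","w7.png"); cv2.imwrite("pics/both.png",np.hstack([cv2.imread("pics/s4.png")[150:400,150:480],im[150:400,110:450]]))
E
```

```text
[0.5714 0.1482 0.1949]
[0.6065 0.1543 0.0555]
```

View pics/both.png

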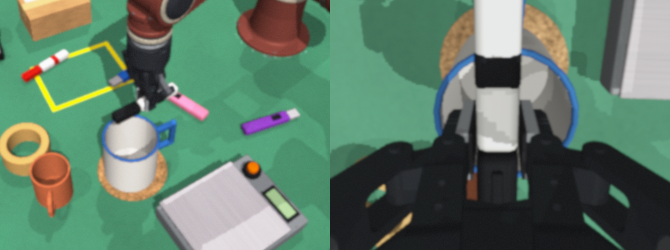

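>>> send_rows(
  increments=[
    {"dx":-0.01,"dy":0,"dz":0.05,"yaw":0,"claw":1},
    {"dx":-0.01,"dy":0,"dz":0.1,"yaw":0,"claw":1},
    {"dx":-0.01,"dy":0,"dz":0.116,"yaw":0,"claw":1},
    {"dx":-0.01,"dy":0,"dz":0.116,"yaw":0,"claw":1},
    {"dx":-0.01,"dy":0,"dz":0.116,"yaw":0,"claw":1},
  ],
)

```text
time: 18.18
tool_pos: [0.5779, 0.1493, 0.1393]
tool_rot: [0.001, 0.0, 1.0, 0.0]
contact_force: [-0.2, 0.2, -0.2]
gripper_width: 0.239
grasp_force: 60.7
```

>>> send_rows(
  increments=[
    {"dx":0.005,"dy":0.004,"dz":0.005,"yaw":0,"claw":1},
    {"dx":0.005,"dy":0.004,"dz":0.005,"yaw":0,"claw":1},
    {"dx":0.005,"dy":0.004,"dz":0.005,"yaw":0,"claw":-0.1},
    {"dx":0.005,"dy":0.004,"dz":0.005,"yaw":0,"claw":-0.1},
    {"dx":0.005,"dy":0.004,"dz":0.005,"yaw":0,"claw":-0.1},
    {"dx":0.005,"dy":0.004,"dz":0.005,"yaw":0,"claw":-0.1},
    {"dx":0.005,"dy":0.004,"dz":0.005,"yaw":0,"claw":-0.1},
    {"dx":0.005,"dy":0.004,"dz":-0.15,"yaw":0,"claw":-0.1},
    {"dx":0.005,"dy":0.004,"dz":-0.3,"yaw":0,"claw":-0.1},
    {"dx":0.005,"dy":0.004,"dz":-0.4,"yaw":0,"claw":-0.1},
    {"dx":0.005,"dy":0.004,"dz":-0.4,"yaw":0,"claw":-0.1},
  ],
)

```text
time: 19.55
tool_pos: [0.5764, 0.1517, 0.3447]
tool_rot: [0.005, -0.0, 1.0, 0.001]
contact_force: [-0.0, 0.6, -0.1]
gripper_width: 0.549
grasp_force: 0.0
```

```bash
python3 - <<'E'
from h import *
np.set_printoptions(precision=4,suppress=True)
print(pose()[:3,3])
im,cam=look("scene","s5.png")
c=blobs(im,(105,90,40),(125,255,255),30,5)[0].reshape(-1,2); print(circ(onplane(cam,c,.125)))
im,cam=look("wrist","w8.png"); cv2.imwrite("pics/both2.png",np.hstack([cv2.imread("pics/s5.png")[150:400,150:480],im[150:400,110:450]]))
for b in bars(im,cam): print(*b)
E
```

```text
[0.5764 0.1517 0.3447]
[0.6039 0.1562 0.0588]
[ 53. 194.] [ 0.6188 -0.2283] [ 39. 151.] 9.3656645 1.0
[215.  46.] [0.3962 0.0599] [ 35. 159.] 104.47092 -1
[120.  73.] [ 0.4325 -0.0854] [ 34. 158.] 4.745072 107.0
```

View pics/both2.png

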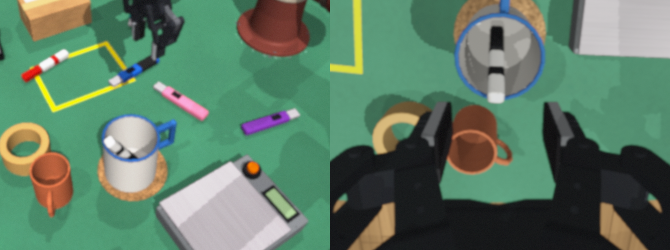

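The black marker now leans inside the jug (white end near the +x rim). The jug has not moved. Next is the blue cutter.

```bash
python3 - <<'E'
from h import *
plan(.433,-.085,.09,95.7)
E
```

```text
dx 0.2874 dy -0.4734 dz 0.4996 yaw -0.0663 j6 -1.44
```

>>> send_rows(
  increments=[
    {"dx":0.287,"dy":-0.473,"dz":0,"yaw":-0.066,"claw":-0.3},
    {"dx":0.287,"dy":-0.473,"dz":0,"yaw":-0.066,"claw":-0.3},
    {"dx":0.287,"dy":-0.473,"dz":0,"yaw":-0.066,"claw":-0.3},
    {"dx":0.287,"dy":-0.473,"dz":0.1,"yaw":-0.066,"claw":-0.3},
    {"dx":0.287,"dy":-0.473,"dz":0.2,"yaw":-0.066,"claw":-0.3},
    {"dx":0.287,"dy":-0.473,"dz":0.3,"yaw":-0.066,"claw":-0.3},
    {"dx":0.287,"dy":-0.473,"dz":0.4,"yaw":-0.066,"claw":-0.3},
    {"dx":0.287,"dy":-0.473,"dz":0.5,"yaw":-0.066,"claw":-0.3},
    {"dx":0.287,"dy":-0.473,"dz":0.5,"yaw":-0.066,"claw":-0.3},
    {"dx":0.287,"dy":-0.473,"dz":0.5,"yaw":-0.066,"claw":-0.3},
  ],
)

```text
time: 20.9
tool_pos: [0.4312, -0.0851, 0.0883]
tool_rot: [-0.0, -0.049, 0.999, 0.0]
contact_force: [-0.2, -0.8, 0.0]
gripper_width: 0.652
grasp_force: 0.0
```

```bash
python3 - <<'E'
from h import *
np.set_printoptions(precision=4,suppress=True)
im,cam=look("wrist","w9.png"); print(pose()[:3,3])
for b in bars(im,cam): print(*b)
plan(.433,-.085,.005,95.7)
E
```

```text
[ 0.4322 -0.0854  0.0896]
[465. 196.] [0.3978 0.0604] [ 34. 157.] 104.552536 -1
[280. 215.] [ 0.435  -0.0845] [ 29. 158.] 4.9528933 107.0
dx -0.0012 dy 0.0009 dz 0.1692 yaw -0.0003 j6 -2.03
```

>>> send_rows(
  increments=[
    {"dx":-0.003,"dy":0.001,"dz":0.08,"yaw":0.007,"claw":-0.3},
    {"dx":-0.003,"dy":0.001,"dz":0.15,"yaw":0.007,"claw":-0.3},
    {"dx":-0.003,"dy":0.001,"dz":0.168,"yaw":0.007,"claw":-0.3},
    {"dx":-0.003,"dy":0.001,"dz":0.168,"yaw":0.007,"claw":-0.3},
    {"dx":-0.003,"dy":0.001,"dz":0.168,"yaw":0.007,"claw":1},
    {"dx":-0.003,"dy":0.001,"dz":0.168,"yaw":0.007,"claw":1},
    {"dx":-0.003,"dy":0.001,"dz":0.168,"yaw":0.007,"claw":1},
    {"dx":-0.003,"dy":0.001,"dz":0.168,"yaw":0.007,"claw":1},
    {"dx":-0.003,"dy":0.001,"dz":0.168,"yaw":0.007,"claw":1},
    {"dx":-0.003,"dy":0.001,"dz":0.05,"yaw":0.007,"claw":1},
    {"dx":-0.003,"dy":0.001,"dz":-0.05,"yaw":0.007,"claw":1},
    {"dx":-0.003,"dy":0.001,"dz":-0.15,"yaw":0.007,"claw":1},
    {"dx":-0.003,"dy":0.001,"dz":-0.22,"yaw":0.007,"claw":1},
    {"dx":-0.003,"dy":0.001,"dz":-0.22,"yaw":0.007,"claw":1},
  ],
)

```text
time: 22.7
tool_pos: [0.4345, -0.0852, 0.202]
tool_rot: [0.004, -0.044, 0.999, -0.002]
contact_force: [-0.2, 0.0, -1.0]
gripper_width: 0.308
grasp_force: 60.6
```

```bash
python3 - <<'E'
from h import *
plan(.637,.162,.20,90)
print(pose()[:3,3])
E
```

```text
dx -0.4470 dy 0.4566 dz 0.0057 yaw 0.0590 j6 -2.02
[ 0.43451817 -0.08516103  0.20203311]
```

>>> send_rows(
  increments=[
    {"dx":-0.447,"dy":0.457,"dz":0,"yaw":0.059,"claw":1},
    {"dx":-0.447,"dy":0.457,"dz":0,"yaw":0.059,"claw":1},
    {"dx":-0.447,"dy":0.457,"dz":0,"yaw":0.059,"claw":1},
    {"dx":-0.447,"dy":0.457,"dz":0,"yaw":0.059,"claw":1},
    {"dx":-0.447,"dy":0.457,"dz":0,"yaw":0.059,"claw":1},
    {"dx":-0.447,"dy":0.457,"dz":0,"yaw":0.059,"claw":1},
    {"dx":-0.447,"dy":0.457,"dz":0,"yaw":0.059,"claw":1},
    {"dx":-0.447,"dy":0.457,"dz":0.05,"yaw":0.059,"claw":1},
    {"dx":-0.447,"dy":0.457,"dz":0.05,"yaw":0.059,"claw":1},
    {"dx":-0.447,"dy":0.457,"dz":0.05,"yaw":0.059,"claw":1},
  ],
)

```text
time: 23.95
tool_pos: [0.6346, 0.162, 0.1733]
tool_rot: [0.0, 0.001, 1.0, -0.0]
contact_force: [0.1, 0.6, -0.5]
gripper_width: 0.307
grasp_force: 60.6
```

```bash
python3 - <<'E'
from h import *
np.set_printoptions(precision=4,suppress=True)
plan(.637,.162,.136,90); print(pose()[:3,3])
im,cam=look("wrist","w10.png")
c=blobs(im,(100,110,40),(125,255,255),60,3)
z=.125
P=onplane(cam,np.vstack(c).reshape(-1,2),z); P=P[(np.hypot(P[:,0]-.604,P[:,1]-.156)<.07)&(np.hypot(P[:,0]-.604,P[:,1]-.156)>.05)]
print(len(P),circ(P,.056))
E
```

```text
dx -0.0047 dy -0.0000 dz 0.0746 yaw -0.0008 j6 -1.43
[0.6346 0.162  0.1733]
725 [0.607  0.1547 0.055 ]
```

>>> send_rows(
  increments=[
    {"dx":-0.008,"dy":-0.002,"dz":0.04,"yaw":0,"claw":1},
    {"dx":-0.008,"dy":-0.002,"dz":0.07,"yaw":0,"claw":1},
    {"dx":-0.008,"dy":-0.002,"dz":0.074,"yaw":0,"claw":1},
    {"dx":-0.008,"dy":-0.002,"dz":0.074,"yaw":0,"claw":1},
    {"dx":-0.008,"dy":-0.002,"dz":0.074,"yaw":0,"claw":-0.2},
    {"dx":-0.008,"dy":-0.002,"dz":0.074,"yaw":0,"claw":-0.2},
    {"dx":-0.008,"dy":-0.002,"dz":0.074,"yaw":0,"claw":-0.2},
    {"dx":-0.008,"dy":-0.002,"dz":0.074,"yaw":0,"claw":-0.2},
    {"dx":-0.008,"dy":-0.002,"dz":0.074,"yaw":0,"claw":-0.2},
    {"dx":-0.008,"dy":-0.002,"dz":-0.08,"yaw":0,"claw":-0.2},
    {"dx":-0.008,"dy":-0.002,"dz":-0.2,"yaw":0,"claw":-0.2},
    {"dx":0.092,"dy":-0.002,"dz":-0.34,"yaw":0,"claw":-0.2},
    {"dx":0.092,"dy":-0.002,"dz":-0.34,"yaw":0,"claw":-0.2},
    {"dx":0.092,"dy":-0.002,"dz":-0.34,"yaw":0,"claw":-0.2},
  ],
)

```text
time: 25.75
tool_pos: [0.5897, 0.1622, 0.3462]
tool_rot: [0.003, -0.0, 1.0, 0.0]
contact_force: [-0.2, -0.3, 0.5]
gripper_width: 0.601
grasp_force: 0.0
```

```bash
python3 - <<'E'
from h import *
np.set_printoptions(precision=4,suppress=True)
print(pose()[:3,3])
im,cam=look("scene","s6.png")
im,cam=look("wrist","w11.png"); cv2.imwrite("pics/both3.png",np.hstack([cv2.imread("pics/s6.png")[150:400,150:480],im[100:350,110:450]]))
for b in bars(im,cam): print(*b)
E
```

```text
[0.5897 0.1622 0.3462]
[ 46. 188.] [ 0.6185 -0.2282] [ 40. 151.] 9.386096 1.0
[208.  38.] [0.3963 0.0598] [ 35. 159.] 104.76446 -1
```

View pics/both3.png

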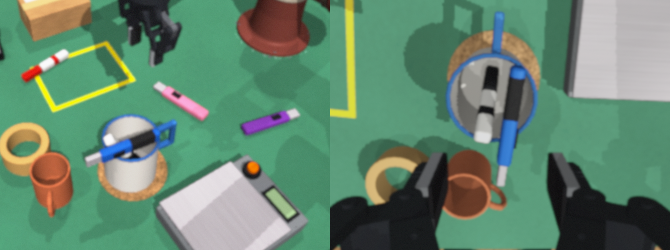

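```bash
python3 - <<'E'
from h import *
np.set_printoptions(precision=4,suppress=True)
p=manip.camera_params("wrist"); cw=(p["camera_matrix"],np.array([p["k1"],0,0,0.]),pose()@p["tool_from_camera"]); cs=filecam("scene")
print("nose",tri(cw,[281,284],cs,[239,309]))
for z in(.09,.11,.12,.13,.14,.15): print(z,"A",onplane(cw,[[298,167]],z),"nose",onplane(cw,[[281,284]],z))
w=cv2.imread("pics/w11.png")[120:300,200:370]; s=cv2.imread("pics/s6.png")[240:340,220:350]
cv2.imwrite("pics/z.png",np.hstack([cv2.resize(w,(425,450),interpolation=cv2.INTER_CUBIC),cv2.resize(cv2.copyMakeBorder(s,0,0,0,0,0),(375,450) if 0 else (370,285),interpolation=cv2.INTER_CUBIC).repeat(1,0) if 0 else cv2.copyMakeBorder(cv2.resize(s,(370,285)),0,165,0,0,0)]))
E
```

```text
nose (array([0.7106, 0.1668, 0.149 ]), np.float64(0.002136138654486056))
0.09 A [[0.571 0.189]] nose [[0.7453 0.1668]]
0.11 A [[0.5683 0.1876]] nose [[0.7338 0.1665]]
0.12 A [[0.567  0.1869]] nose [[0.728  0.1664]]
0.13 A [[0.5657 0.1862]] nose [[0.7223 0.1662]]
0.14 A [[0.5643 0.1855]] nose [[0.7165 0.1661]]
0.15 A [[0.563  0.1848]] nose [[0.7108 0.166 ]]
```

View pics/z.png

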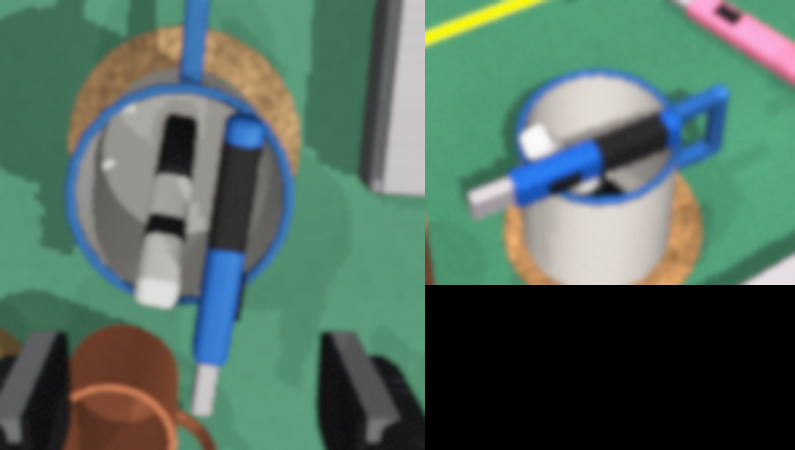

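The cutter leans on the +x rim: its nose is at z≈0.149 and its butt is about 15–20 mm below the rim against the +y wall. I'll press the butt end down with shut fingertips so that it slides in.

>>> send_rows(
  increments=[
    {"dx":0.002,"dy":0.034,"dz":0,"yaw":0,"claw":1},
    {"dx":0.002,"dy":0.034,"dz":0.1,"yaw":0,"claw":1},
    {"dx":0.002,"dy":0.034,"dz":0.2,"yaw":0,"claw":1},
    {"dx":0.002,"dy":0.034,"dz":0.3,"yaw":0,"claw":1},
    {"dx":0.002,"dy":0.034,"dz":0.38,"yaw":0,"claw":1},
    {"dx":0.002,"dy":0.034,"dz":0.42,"yaw":0,"claw":1},
    {"dx":0.002,"dy":0.034,"dz":0.44,"yaw":0,"claw":1},
    {"dx":0.002,"dy":0.034,"dz":0.46,"yaw":0,"claw":1},
    {"dx":0.002,"dy":0.034,"dz":0.48,"yaw":0,"claw":1},
    {"dx":0.002,"dy":0.034,"dz":0.5,"yaw":0,"claw":1},
  ],
)

```text
time: 27.1
tool_pos: [0.5864, 0.1789, 0.0895]
tool_rot: [-0.002, -0.0, 1.0, -0.0]
contact_force: [-1.0, 0.3, 0.6]
gripper_width: 0.009
grasp_force: 0.0
```

```bash
python3 - <<'E'
from h import *
np.set_printoptions(precision=4,suppress=True)
s=manip.state();print(s["tool_pos"],s["contact_force"])
im,cam=look("scene","s7.png")
im,cam=look("wrist","w12.png"); cv2.imwrite("pics/both4.png",np.hstack([cv2.imread("pics/s7.png")[170:370,200:420],im[100:300,170:390]]).repeat(1,0))
E
```

```text
[0.5864 0.1789 0.0895] [-0.9901  0.3339  0.6244]
```

View pics/both4.png

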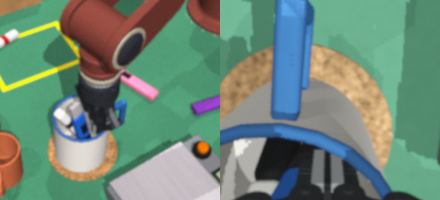

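The steel nose is now inside the jug mouth, so the cutter slid in. Next: raise and go to the red marker.

>>> send_rows(
  increments=[
    {"dx":0,"dy":0,"dz":-0.1,"yaw":0,"claw":1},
    {"dx":0,"dy":0,"dz":-0.2,"yaw":0,"claw":1},
    {"dx":0,"dy":0,"dz":-0.3,"yaw":0,"claw":1},
    {"dx":0,"dy":0,"dz":-0.4,"yaw":0,"claw":1},
    {"dx":0,"dy":0,"dz":-0.5,"yaw":0,"claw":1},
    {"dx":0,"dy":0,"dz":-0.5,"yaw":0,"claw":1},
    {"dx":0,"dy":0,"dz":-0.5,"yaw":0,"claw":1},
  ],
)

```text
time: 28.08
tool_pos: [0.5879, 0.1789, 0.342]
tool_rot: [-0.0, 0.0, 1.0, -0.0]
contact_force: [0.0, -0.3, -1.4]
gripper_width: -0.002
grasp_force: 0.0
```

```bash
python3 - <<'E'
from h import *
np.set_printoptions(precision=4,suppress=True)
im,cam=look("wrist","w13.png"); look("scene","s8.png"); print(pose()[:3,3])
cv2.imwrite("pics/both5.png",np.hstack([cv2.imread("pics/s8.png")[200:420,200:440],im[100:320,140:420]]))
for b in bars(im,cam): print(*b)
plan(.62,-.228,.09,99.3)
E
```

```text
[0.5873 0.1788 0.3403]
[ 36. 190.] [ 0.6188 -0.2286] [ 41. 150.] 8.66985 1.0
[196.  40.] [0.3961 0.0597] [ 35. 160.] 104.522285 -1
dx -0.0674 dy -0.8132 dz 0.5008 yaw -0.1083 j6 -1.4
```

View pics/both5.png

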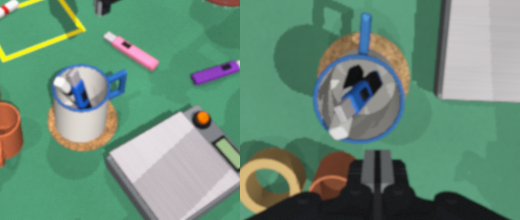

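Both tools are in the jug, with their tops toward +x/−y, so the +y side is free for the red marker.

>>> send_rows(
  increments=[
    {"dx":-0.067,"dy":-0.813,"dz":0,"yaw":-0.105,"claw":-0.3},
    {"dx":-0.067,"dy":-0.813,"dz":0,"yaw":-0.105,"claw":-0.3},
    {"dx":-0.067,"dy":-0.813,"dz":0,"yaw":-0.105,"claw":-0.3},
    {"dx":-0.067,"dy":-0.813,"dz":0,"yaw":-0.105,"claw":-0.3},
    {"dx":-0.067,"dy":-0.813,"dz":0,"yaw":-0.105,"claw":-0.3},
    {"dx":-0.067,"dy":-0.813,"dz":0.1,"yaw":-0.105,"claw":-0.3},
    {"dx":-0.067,"dy":-0.813,"dz":0.2,"yaw":-0.105,"claw":-0.3},
    {"dx":-0.067,"dy":-0.813,"dz":0.3,"yaw":-0.105,"claw":-0.3},
    {"dx":-0.067,"dy":-0.813,"dz":0.4,"yaw":-0.105,"claw":-0.3},
    {"dx":-0.067,"dy":-0.813,"dz":0.5,"yaw":-0.105,"claw":-0.3},
    {"dx":-0.067,"dy":-0.813,"dz":0.5,"yaw":-0.105,"claw":-0.3},
    {"dx":-0.067,"dy":-0.813,"dz":0.5,"yaw":-0.105,"claw":-0.3},
    {"dx":-0.067,"dy":-0.813,"dz":0.5,"yaw":-0.105,"claw":-0.3},
  ],
)

```text
time: 29.8
tool_pos: [0.6234, -0.2284, 0.0964]
tool_rot: [0.002, -0.079, 0.997, -0.001]
contact_force: [0.6, 0.0, 0.9]
gripper_width: 0.652
grasp_force: 0.0
```

```bash
python3 - <<'E'
from h import *
np.set_printoptions(precision=4,suppress=True)
im,cam=look("wrist","w14.png"); print(pose()[:3,3])
for b in bars(im,cam): print(*b)
plan(.6205,-.228,.005,99.2)
E
```

```text
[ 0.6233 -0.2284  0.0963]
[280. 206.] [ 0.6212 -0.2265] [ 25. 150.] 9.202561 1.0
dx 0.0061 dy 0.0022 dz 0.1825 yaw -0.0020 j6 -2.19
```

>>> send_rows(
  increments=[
    {"dx":0.005,"dy":0.003,"dz":0.08,"yaw":0,"claw":-0.3},
    {"dx":0.005,"dy":0.003,"dz":0.15,"yaw":0,"claw":-0.3},
    {"dx":0.005,"dy":0.003,"dz":0.182,"yaw":0,"claw":-0.3},
    {"dx":0.005,"dy":0.003,"dz":0.182,"yaw":0,"claw":-0.3},
    {"dx":0.005,"dy":0.003,"dz":0.182,"yaw":0,"claw":1},
    {"dx":0.005,"dy":0.003,"dz":0.182,"yaw":0,"claw":1},
    {"dx":0.005,"dy":0.003,"dz":0.182,"yaw":0,"claw":1},
    {"dx":0.005,"dy":0.003,"dz":0.182,"yaw":0,"claw":1},
    {"dx":0.005,"dy":0.003,"dz":0.182,"yaw":0,"claw":1},
    {"dx":0.005,"dy":0.003,"dz":0.08,"yaw":0,"claw":1},
    {"dx":0.005,"dy":0.003,"dz":-0.05,"yaw":0,"claw":1},
    {"dx":0.005,"dy":0.003,"dz":-0.15,"yaw":0,"claw":1},
    {"dx":0.005,"dy":0.003,"dz":-0.23,"yaw":0,"claw":1},
    {"dx":0.005,"dy":0.003,"dz":-0.23,"yaw":0,"claw":1},
  ],
)

```text
time: 31.6
tool_pos: [0.6209, -0.2275, 0.2135]
tool_rot: [0.004, -0.079, 0.997, -0.002]
contact_force: [0.4, -0.2, -0.8]
gripper_width: 0.241
grasp_force: 61.6
```

```bash
python3 - <<'E'
from h import *
plan(.633,.165,.20,90); print(pose()[:3,3])
p=manip.camera_params("wrist"); T=np.eye(4);T[:3,:3]=np.diag([-1,1,-1.]);T[:3,3]=[.5873,.1788,.3403]
cw=(p["camera_matrix"],np.array([p["k1"],0,0,0.]),T@p["tool_from_camera"]); print(onplane(cw,[[240,232],[255,190]],.13))
E
```

```text
dx -0.1468 dy 0.7717 dz 0.0239 yaw 0.1050 j6 -2.19
[ 0.62091552 -0.22751539  0.21346209]
[[0.6462288  0.1311473 ]
 [0.59194362 0.15138539]]
```

>>> send_rows(
  increments=[
    {"dx":-0.147,"dy":0.772,"dz":0,"yaw":0.105,"claw":1},
    {"dx":-0.147,"dy":0.772,"dz":0,"yaw":0.105,"claw":1},
    {"dx":-0.147,"dy":0.772,"dz":0,"yaw":0.105,"claw":1},
    {"dx":-0.147,"dy":0.772,"dz":0,"yaw":0.105,"claw":1},
    {"dx":-0.147,"dy":0.772,"dz":0,"yaw":0.105,"claw":1},
    {"dx":-0.147,"dy":0.772,"dz":0,"yaw":0.105,"claw":1},
    {"dx":-0.147,"dy":0.772,"dz":0,"yaw":0.105,"claw":1},
    {"dx":-0.147,"dy":0.772,"dz":0,"yaw":0.105,"claw":1},
    {"dx":-0.147,"dy":0.772,"dz":0.08,"yaw":0.105,"claw":1},
    {"dx":-0.147,"dy":0.772,"dz":0.13,"yaw":0.105,"claw":1},
    {"dx":-0.147,"dy":0.772,"dz":0.13,"yaw":0.105,"claw":1},
    {"dx":-0.147,"dy":0.772,"dz":0.13,"yaw":0.105,"claw":1},
  ],
)

```text
time: 33.1
tool_pos: [0.6304, 0.1645, 0.1418]
tool_rot: [-0.001, 0.001, 1.0, -0.0]
contact_force: [-0.3, -0.2, -0.6]
gripper_width: 0.236
grasp_force: 61.8
```

```bash
python3 - <<'E'
from h import *
plan(.634,.165,.137,90); print(pose()[:3,3])
E
```

```text
dx -0.0072 dy 0.0010 dz 0.0096 yaw -0.0013 j6 -1.43
[0.63040056 0.1644929  0.14181269]
```

>>> send_rows(
  increments=[
    {"dx":-0.007,"dy":0,"dz":0.009,"yaw":0,"claw":1},
    {"dx":-0.007,"dy":0,"dz":0.009,"yaw":0,"claw":1},
    {"dx":-0.007,"dy":0,"dz":0.009,"yaw":0,"claw":-0.2},
    {"dx":-0.007,"dy":0,"dz":0.009,"yaw":0,"claw":-0.2},
    {"dx":-0.007,"dy":0,"dz":0.009,"yaw":0,"claw":-0.2},
    {"dx":-0.007,"dy":0,"dz":0.009,"yaw":0,"claw":-0.2},
    {"dx":-0.007,"dy":0,"dz":0.009,"yaw":0,"claw":-0.2},
    {"dx":-0.007,"dy":0,"dz":-0.15,"yaw":0,"claw":-0.2},
    {"dx":0.083,"dy":0,"dz":-0.28,"yaw":0,"claw":-0.2},
    {"dx":0.083,"dy":0,"dz":-0.41,"yaw":0,"claw":-0.2},
    {"dx":0.083,"dy":0,"dz":-0.41,"yaw":0,"claw":-0.2},
    {"dx":0.083,"dy":0,"dz":-0.41,"yaw":0,"claw":-0.2},
  ],
)

```text
time: 34.6
tool_pos: [0.5906, 0.166, 0.3526]
tool_rot: [0.004, 0.0, 1.0, 0.0]
contact_force: [0.0, 0.7, 0.0]
gripper_width: 0.598
grasp_force: 0.0
```

```bash
python3 - <<'E'
from h import *
np.set_printoptions(precision=4,suppress=True)
im,cam=look("wrist","w15.png"); s,cs=look("scene","s9.png"); print(pose()[:3,3])
cv2.imwrite("pics/both6.png",np.hstack([s[200:420,200:440],im[100:320,140:420]]))
h=cv2.cvtColor(im,cv2.COLOR_BGR2HSV); m=((h[...,0]<4)|(h[...,0]>174))&(h[...,1]>180)&(h[...,2]>70); ys,xs=np.nonzero(m)
P=onplane(cam,np.c_[xs,ys],.12); k=np.hypot(*(P-[.604,.156]).T)<.12; print(k.sum(), P[k].min(0) if k.any() else 0,P[k].max(0) if k.any() else 0, np.c_[xs,ys][k].mean(0))
hs=cv2.cvtColor(s,cv2.COLOR_BGR2HSV); ms=((hs[...,0]<4)|(hs[...,0]>174))&(hs[...,1]>180)&(hs[...,2]>70); ys,xs=np.nonzero(ms); P=onplane(cs,np.c_[xs,ys],.12); k=np.hypot(*(P-[.604,.156]).T)<.12; print(k.sum(),np.c_[xs,ys][k].mean(0))
print(h[165:245:6,225:290:8,0])
E
```

```text
[0.5893 0.1659 0.347 ]
689 [0.6062 0.1484] [0.7172 0.181 ] [275.4412 240.8882]
365 [256.4658 300.9836]
[[ 63  16 106  26  21  26   0  38  30]
 [ 43 107  30  21  26 165 109  90  90]
 [ 46 108  21  21  26 109 109  90  90]
 [ 83  30  26  90 108 108  60 105  90]
 [103  25  20 165 107 108 138  90 105]
 [105  24 170 165 116 108 172   1   1]
 [104  24 165 170 118 120   2   1   1]
 [ 86  30  20  20  30  21  30 120  10]
 [ 75 109  36  36  25  25  40  90  23]
 [ 75 101  90  24  25  24  45  90  30]
 [ 75  74  60  23  25  25  90  90  21]
 [ 75  75  77 107  24  25   1   4 107]
 [ 74  75  75  75  98 106   1   1  75]
 [ 74  74  75  75  75  73   1   1  75]]
```

```bash
python3 - <<'E'
from h import *
np.set_printoptions(precision=4,suppress=True)
T=np.eye(4);T[:3,:3]=np.diag([-1,1,-1.]);T[:3,3]=[.5893,.1659,.347]
p=manip.camera_params("wrist"); cw=(p["camera_matrix"],np.array([p["k1"],0,0,0.]),T@p["tool_from_camera"]); cs=filecam("scene")
def red(f,cam):
    h=cv2.cvtColor(cv2.imread(f),cv2.COLOR_BGR2HSV); m=((h[...,0]<4)|(h[...,0]>174))&(h[...,1]>180)&(h[...,2]>70)
    n,l,st,ce=cv2.connectedComponentsWithStats(m.astype(np.uint8))
    for i in range(1,n):
        if st[i,4]>25:
            w=onplane(cam,[ce[i]],.13)[0]
            if np.hypot(*(w-[.604,.156]))<.13: print(f,st[i],ce[i],w)
red("pics/w15.png",cw); red("pics/s9.png",cs)
E
```

```text
pics/w15.png [274 193  16  11 134] [281.097  198.3806] [0.6062 0.1703]
pics/w15.png [265 232  19  39 555] [274.0757 251.1514] [0.6776 0.1612]
pics/s9.png [283 284   8  13  53] [287.0189 289.3396] [0.6028 0.1688]
pics/s9.png [238 294  28  19 312] [251.2756 302.9615] [0.6779 0.1576]
```

View pics/both6.png

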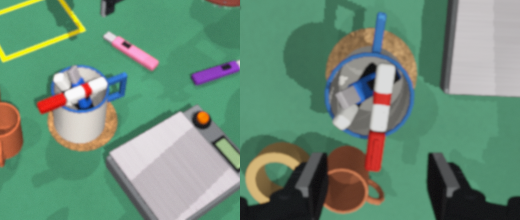

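The red marker lies across the rims with its butt hung on the −x rim. I'll regrasp it by the cap outside the jug, shift it +x and let it tip.

```bash
python3 - <<'E'
from h import *
plan(.682,.160,.16,82); print(pose()[:3,3])
E
```

```text
dx -0.1854 dy -0.0114 dz 0.3740 yaw 0.0928 j6 -1.42
[0.58934631 0.16588732 0.34702963]
```

>>> send_rows(
  increments=[
    {"dx":-0.185,"dy":-0.011,"dz":0,"yaw":0.093,"claw":-0.3},
    {"dx":-0.185,"dy":-0.011,"dz":0.1,"yaw":0.093,"claw":-0.3},
    {"dx":-0.185,"dy":-0.011,"dz":0.2,"yaw":0.093,"claw":-0.3},
    {"dx":-0.185,"dy":-0.011,"dz":0.3,"yaw":0.093,"claw":-0.3},
    {"dx":-0.185,"dy":-0.011,"dz":0.38,"yaw":0.093,"claw":-0.3},
    {"dx":-0.185,"dy":-0.011,"dz":0.42,"yaw":0.093,"claw":-0.3},
    {"dx":-0.185,"dy":-0.011,"dz":0.42,"yaw":0.093,"claw":-0.3},
    {"dx":-0.185,"dy":-0.011,"dz":0.42,"yaw":0.093,"claw":1},
    {"dx":-0.185,"dy":-0.011,"dz":0.42,"yaw":0.093,"claw":1},
    {"dx":-0.185,"dy":-0.011,"dz":0.42,"yaw":0.093,"claw":1},
    {"dx":-0.185,"dy":-0.011,"dz":0.42,"yaw":0.093,"claw":1},
    {"dx":-0.185,"dy":-0.011,"dz":0.42,"yaw":0.093,"claw":1},
  ],
)

```text
time: 36.2
tool_pos: [0.6835, 0.1609, 0.1406]
tool_rot: [0.002, 0.07, 0.998, 0.0]
contact_force: [1.5, 0.3, 6.0]
gripper_width: 0.225
grasp_force: 58.9
```

>>> send_rows(
  increments=[
    {"dx":0,"dy":0,"dz":-0.04,"yaw":0,"claw":1},
    {"dx":0,"dy":0,"dz":-0.06,"yaw":0,"claw":1},
    {"dx":0,"dy":0,"dz":-0.06,"yaw":0,"claw":1},
    {"dx":0,"dy":0,"dz":-0.06,"yaw":0,"claw":1},
  ],
)

```text
time: 36.7
tool_pos: [0.6815, 0.1607, 0.1673]
tool_rot: [-0.0, 0.07, 0.998, -0.0]
contact_force: [0.3, 0.3, -0.3]
gripper_width: 0.221
grasp_force: 58.8
```

```bash
python3 - <<'E'
from h import *
np.set_printoptions(precision=4,suppress=True)
im,cam=look("wrist","w16.png"); s,cs=look("scene","s10.png"); print(pose()[:3,3])
def red(im,cam,f):
    h=cv2.cvtColor(im,cv2.COLOR_BGR2HSV); m=((h[...,0]<5)|(h[...,0]>174))&(h[...,1]>160)&(h[...,2]>60)
    n,l,st,ce=cv2.connectedComponentsWithStats(m.astype(np.uint8)); out=[]
    for i in range(1,n):
        if st[i,4]>25:
            w=onplane(cam,[ce[i]],.15)[0]
            if np.hypot(*(w-[.63,.156]))<.12: print(f,st[i],ce[i],w); out.append(ce[i])
    return out
a=red(im,cam,"w"); b=red(s,cs,"s")
h=cv2.cvtColor(im,cv2.COLOR_BGR2HSV)
# white barrel: column scan through band
if a:
    c=min(a,key=lambda q:q[1]); x,y=map(int,c)
    for r in range(y-110,y+10,6): print(r,h[r,x-24:x+25:8,1].tolist(),h[r,x,2],onplane(cam,[[x,r]],.165).round(3).tolist())
E
```

```text
[0.6812 0.1607 0.1668]
w [ 253   96   50   35 1581] [277.5098 112.4016] [0.6046 0.1713]
w [ 257  205   41  100 3857] [277.0651 254.167 ] [0.6834 0.1599]
s [284 275   9  12  58] [288.1552 280.3103] [0.5974 0.164 ]
s [237 290  11  15  99] [242.2424 297.2222] [0.6919 0.1492]
s [259 292   8   6  27] [262.6296 294.2593] [0.6562 0.1644]
2 [167, 168, 104, 104, 104, 102, 102] 166 [[0.559, 0.177]]
8 [169, 167, 104, 104, 104, 104, 102] 165 [[0.562, 0.177]]
14 [168, 2, 4, 4, 5, 6, 102] 231 [[0.564, 0.177]]
20 [113, 3, 2, 2, 2, 2, 45] 238 [[0.566, 0.176]]
26 [32, 4, 2, 2, 2, 2, 9] 238 [[0.569, 0.176]]
32 [2, 4, 2, 2, 1, 1, 10] 238 [[0.571, 0.176]]
38 [7, 3, 2, 2, 2, 2, 5] 238 [[0.574, 0.175]]
44 [7, 3, 2, 2, 1, 2, 20] 238 [[0.576, 0.175]]
50 [9, 3, 2, 2, 2, 2, 3] 238 [[0.579, 0.175]]
56 [8, 4, 2, 2, 2, 1, 7] 238 [[0.581, 0.174]]
62 [8, 4, 1, 2, 2, 2, 7] 238 [[0.584, 0.174]]
68 [10, 3, 2, 2, 1, 2, 6] 238 [[0.586, 0.174]]
74 [9, 3, 2, 2, 2, 2, 6] 238 [[0.589, 0.173]]
80 [9, 4, 2, 2, 2, 2, 6] 238 [[0.591, 0.173]]
86 [9, 4, 2, 2, 2, 2, 6] 238 [[0.594, 0.173]]
92 [9, 6, 2, 2, 2, 0, 8] 238 [[0.596, 0.172]]
98 [133, 196, 193, 194, 192, 199, 168] 218 [[0.599, 0.172]]
104 [183, 198, 195, 198, 199, 196, 206] 218 [[0.602, 0.171]]
110 [171, 199, 198, 200, 197, 194, 201] 216 [[0.604, 0.171]]
116 [120, 200, 203, 200, 195, 194, 206] 217 [[0.607, 0.171]]
```

>>> send_rows(
  increments=[
    {"dx":0,"dy":0,"dz":0,"yaw":-0.093,"claw":1},
    {"dx":0,"dy":0,"dz":0.03,"yaw":-0.093,"claw":1},
    {"dx":0,"dy":0,"dz":0.05,"yaw":-0.093,"claw":1},
    {"dx":0,"dy":0,"dz":0.05,"yaw":-0.093,"claw":1},
    {"dx":0,"dy":0,"dz":0.05,"yaw":-0.093,"claw":-0.2},
    {"dx":0,"dy":0,"dz":0.05,"yaw":-0.093,"claw":-0.2},
    {"dx":0,"dy":0,"dz":0.05,"yaw":-0.093,"claw":-0.2},
    {"dx":0,"dy":0,"dz":0.05,"yaw":-0.093,"claw":-0.2},
    {"dx":0,"dy":0,"dz":0.05,"yaw":-0.093,"claw":-0.2},
    {"dx":0,"dy":0,"dz":-0.1,"yaw":-0.093,"claw":-0.2},
    {"dx":0,"dy":0,"dz":-0.2,"yaw":-0.093,"claw":-0.2},
    {"dx":0.17,"dy":0.02,"dz":-0.36,"yaw":-0.093,"claw":-0.2},
    {"dx":0.17,"dy":0.02,"dz":-0.36,"yaw":-0.093,"claw":1},
    {"dx":0.17,"dy":0.02,"dz":-0.36,"yaw":-0.093,"claw":1},
    {"dx":0.17,"dy":0.02,"dz":-0.36,"yaw":-0.093,"claw":1},
  ],
)

```text
time: 38.67
tool_pos: [0.599, 0.1824, 0.3473]
tool_rot: [-0.0, 0.0, 1.0, -0.0]
contact_force: [-1.0, -0.6, -0.3]
gripper_width: 0.005
grasp_force: 0.0
```

```bash
cat >> h.py <<'E'
def red(im,cam,f):
    h=cv2.cvtColor(im,cv2.COLOR_BGR2HSV); m=((h[...,0]<5)|(h[...,0]>174))&(h[...,1]>160)&(h[...,2]>60)
    n,l,st,ce=cv2.connectedComponentsWithStats(m.astype(np.uint8)); out=[]
    for i in range(1,n):
        if st[i,4]>20:
            w=onplane(cam,[ce[i]],.13)[0]
            if np.hypot(*(w-[.62,.156]))<.1: print(f,st[i],ce[i].round(1),w); out.append(ce[i])
    return sorted(out,key=lambda q:q[1])
E
python3 - <<'E'
from h import *
np.set_printoptions(precision=4,suppress=True)
im,cam=look("wrist","w17.png"); s,cs=look("scene","s11.png"); print(pose()[:3,3])
a=red(im,cam,"w"); b=red(s,cs,"s")
for p in a:
  for q in b: print(p.round(),q.round(),tri(cam,p,cs,q))
E
```

```text
[0.599  0.1821 0.3453]
w [254 186  17  11 154] [262.4 191.1] [0.6065 0.1636]
w [251 226  19  36 486] [259.3 242.2] [0.6747 0.1584]
s [282 281   9  14  57] [286.5 286.9] [0.6005 0.1634]
s [238 292  28  20 323] [251.8 301.3] [0.6751 0.155 ]
[262. 191.] [286. 287.] (array([0.604 , 0.1653, 0.1359]), np.float64(0.0036931726104253953))
[262. 191.] [252. 301.] (array([0.6389, 0.1417, 0.0715]), np.float64(0.053392714617203706))
[259. 242.] [286. 287.] (array([0.6361, 0.1801, 0.1933]), np.float64(0.0418473489095589))
[259. 242.] [252. 301.] (array([0.675 , 0.1574, 0.1317]), np.float64(0.002879353397713587))
```

>>> send_rows(
  increments=[
    {"dx":0.034,"dy":-0.034,"dz":0,"yaw":0,"claw":1},
    {"dx":0.034,"dy":-0.034,"dz":0.1,"yaw":0,"claw":1},
    {"dx":0.034,"dy":-0.034,"dz":0.2,"yaw":0,"claw":1},
    {"dx":0.034,"dy":-0.034,"dz":0.3,"yaw":0,"claw":1},
    {"dx":0.034,"dy":-0.034,"dz":0.38,"yaw":0,"claw":1},
    {"dx":0.034,"dy":-0.034,"dz":0.41,"yaw":0,"claw":1},
    {"dx":0.034,"dy":-0.034,"dz":0.43,"yaw":0,"claw":1},
    {"dx":0.034,"dy":-0.034,"dz":0.44,"yaw":0,"claw":1},
    {"dx":0.034,"dy":-0.034,"dz":0.45,"yaw":0,"claw":1},
  ],
)

```text
time: 39.9
tool_pos: [0.5832, 0.1657, 0.1244]
tool_rot: [0.001, 0.0, 1.0, 0.0]
contact_force: [-0.5, -0.1, -0.3]
gripper_width: 0.003
grasp_force: 0.1
```

>>> send_rows(
  increments=[
    {"dx":0,"dy":0,"dz":0.015,"yaw":0,"claw":1},
    {"dx":0,"dy":0,"dz":0.03,"yaw":0,"claw":1},
    {"dx":0,"dy":0,"dz":0.045,"yaw":0,"claw":1},
    {"dx":0,"dy":0,"dz":0.05,"yaw":0,"claw":1},
  ],
)

```text
time: 40.4
tool_pos: [0.5819, 0.1654, 0.0974]
tool_rot: [-0.0, -0.0, 1.0, -0.0]
contact_force: [0.0, -1.0, -0.7]
gripper_width: 0.001
grasp_force: 0.0
```

```bash
python3 - <<'E'
from h import *
np.set_printoptions(precision=4,suppress=True)
s,cs=look("scene","s12.png"); print(pose()[:3,3]); red(s,cs,"s")
E
```

```text
[0.5816 0.1653 0.0968]
s [254 294  24  13 234] [265.5 300.6] [0.6523 0.168 ]
```

>>> send_rows(
  increments=[
    {"dx":0,"dy":0,"dz":0.02,"yaw":0,"claw":1},
    {"dx":0,"dy":0,"dz":0.035,"yaw":0,"claw":1},
    {"dx":0,"dy":0,"dz":0.035,"yaw":0,"claw":1},
    {"dx":0,"dy":0,"dz":-0.15,"yaw":0,"claw":1},
    {"dx":0,"dy":0,"dz":-0.3,"yaw":0,"claw":1},
    {"dx":0,"dy":0,"dz":-0.5,"yaw":0,"claw":1},
    {"dx":0,"dy":0,"dz":-0.5,"yaw":0,"claw":1},
    {"dx":0,"dy":0,"dz":-0.5,"yaw":0,"claw":1},
  ],
)

```text
time: 41.45
tool_pos: [0.5836, 0.1656, 0.3535]
tool_rot: [0.004, 0.0, 1.0, 0.001]
contact_force: [0.6, -0.0, 0.6]
gripper_width: 0.005
grasp_force: 0.0
```

```bash
python3 - <<'E'
from h import *
np.set_printoptions(precision=4,suppress=True)
im,cam=look("wrist","w18.png"); s,cs=look("scene","s13.png"); print(pose()[:3,3])
a=red(im,cam,"w"); b=red(s,cs,"s")
for p in a:
  for q in b: print(p.round(),q.round(),tri(cam,p,cs,q))
def big(x,f): return cv2.resize(x,None,fx=f,fy=f,interpolation=cv2.INTER_CUBIC)
w=big(im[120:270,180:330],2.66); t=big(s[230:380,210:360],2.66); cv2.imwrite("pics/final_jug.png",np.hstack([t,w])[:399,:798])
E
```

```text
[0.583  0.1655 0.3501]
w [280 184  17  11  97] [288.  188.8] [0.5917 0.1791]
w [282 219  20  41 613] [292.1 237.8] [0.6579 0.185 ]
s [258 293  22  15 222] [268.4 301.1] [0.6483 0.1719]
[288. 189.] [268. 301.] (array([0.6178, 0.1652, 0.0882]), np.float64(0.04549892086463766))
[292. 238.] [268. 301.] (array([0.653 , 0.1827, 0.1458]), np.float64(0.0040261547835691))
```

```bash
cat >> h.py <<'E'
def along(cam,px,P,d):
    o,r=rays(cam,[px]); r=r[0]/np.linalg.norm(r[0]); w=o-P; b=w@r; q=b*b-(w@w-d*d)
    return [o+t*r for t in(-b-np.sqrt(max(q,0)),-b+np.sqrt(max(q,0)))],q
E
python3 - <<'E'
from h import *
np.set_printoptions(precision=4,suppress=True)
T=np.eye(4);T[:3,:3]=np.diag([-1,1,-1.]);T[:3,3]=[.583,.1655,.3501]
p=manip.camera_params("wrist"); cw=(p["camera_matrix"],np.array([p["k1"],0,0,0.]),T@p["tool_from_camera"])
P=np.array([.653,.1827,.1458])
for d in(.068,.072):print(along(cw,[288,188.8],P,d))
E
```

```text
([array([0.5852, 0.178 , 0.1452]), array([0.5907, 0.179 , 0.1187])], np.float64(0.00018284937735718598))
([array([0.5823, 0.1775, 0.1586]), array([0.5936, 0.1795, 0.1053])], np.float64(0.0007428493773571909))
```

>>> send_rows(
  increments=[
    {"dx":0.0,"dy":0.027,"dz":0,"yaw":0,"claw":1},
    {"dx":0.0,"dy":0.027,"dz":0.1,"yaw":0,"claw":1},
    {"dx":0.0,"dy":0.027,"dz":0.2,"yaw":0,"claw":1},
    {"dx":0.0,"dy":0.027,"dz":0.3,"yaw":0,"claw":1},
    {"dx":0.0,"dy":0.027,"dz":0.4,"yaw":0,"claw":1},
    {"dx":0.0,"dy":0.027,"dz":0.44,"yaw":0,"claw":1},
    {"dx":0.0,"dy":0.027,"dz":0.47,"yaw":0,"claw":1},
    {"dx":0.0,"dy":0.027,"dz":0.5,"yaw":0,"claw":1},
    {"dx":0.0,"dy":0.027,"dz":0.53,"yaw":0,"claw":1},
    {"dx":0.0,"dy":0.027,"dz":0.53,"yaw":0,"claw":1},
  ],
)

```text
time: 42.8
tool_pos: [0.584, 0.1813, 0.0876]
tool_rot: [0.002, -0.0, 1.0, 0.002]
contact_force: [-7.0, 4.6, 14.2]
gripper_width: -0.0
grasp_force: 7.4
```

```bash
python3 - <<'E'
from h import *
np.set_printoptions(precision=4,suppress=True)
s,cs=look("scene","s14.png"); st=manip.state(); print(st["tool_pos"],st["contact_force"]); red(s,cs,"s")
c=blobs(s,(105,90,40),(125,255,255),30,5)[0].reshape(-1,2); print(circ(onplane(cs,c,.125)))
E
```

```text
[0.584  0.1813 0.0875] [-6.23    4.2352 14.2554]
s [258 293  22  16 219] [268.5 300.8] [0.6477 0.1714]
[0.6136 0.1585 0.0194]
```

View pics/final_jug.png

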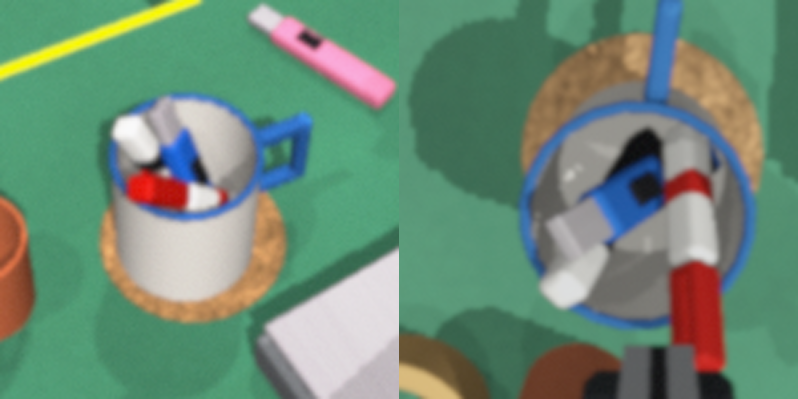

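The red marker leans only about 30° because its lower end rests on the cutter's butt at −x,+y. I'll take it by the cap, turn it half round so its low end points to the free +x,+y floor, and lower it there.

>>> send_rows(
  increments=[
    {"dx":0,"dy":0,"dz":-0.1,"yaw":0,"claw":1},
    {"dx":0,"dy":0,"dz":-0.2,"yaw":0,"claw":1},
    {"dx":0,"dy":0,"dz":-0.3,"yaw":0,"claw":1},
    {"dx":-0.1,"dy":0.002,"dz":-0.45,"yaw":0,"claw":-0.3},
    {"dx":-0.1,"dy":0.002,"dz":-0.5,"yaw":0,"claw":-0.3},
    {"dx":-0.1,"dy":0.002,"dz":-0.5,"yaw":0,"claw":-0.3},
    {"dx":-0.1,"dy":0.002,"dz":-0.5,"yaw":0,"claw":-0.3},
  ],
)

```text
time: 43.72
tool_pos: [0.632, 0.18, 0.3327]
tool_rot: [0.0, 0.0, 1.0, 0.0]
contact_force: [-0.6, 0.3, 0.3]
gripper_width: 0.645
grasp_force: 0.0
```

```bash
python3 - <<'E'
from h import *
np.set_printoptions(precision=4,suppress=True)
im,cam=look("wrist","w19.png"); s,cs=look("scene","s15.png"); print(pose()[:3,3])
a=red(im,cam,"w"); b=red(s,cs,"s")
for p in a:
  for q in b: print(p.round(),q.round(),tri(cam,p,cs,q))
h=cv2.cvtColor(im,cv2.COLOR_BGR2HSV); m=(((h[...,0]<5)|(h[...,0]>174))&(h[...,1]>160)&(h[...,2]>60)).astype(np.uint8)
n,l,st,ce=cv2.connectedComponentsWithStats(m); 
for i in range(1,n):
    if st[i,4]>50:
        y,x=np.nonzero(l==i); c=cv2.minAreaRect(np.c_[x,y].astype(np.float32)); bx=cv2.boxPoints(c); print(np.round(ce[i]), onplane(cam,bx,.145))
plan(.664,.183,.22,93.5)
E
```

```text
[0.6312 0.18   0.3307]
w [273 152  17  10  86] [281.2 156. ] [0.5952 0.1842]
w [273 184  20  45 798] [282.3 206.2] [0.6553 0.1858]
s [261 293  21  16 215] [270.5 301.4] [0.6453 0.1746]
[281. 156.] [270. 301.] (array([0.6161, 0.1706, 0.0967]), np.float64(0.04497911268039857))
[282. 206.] [270. 301.] (array([0.6512, 0.1849, 0.147 ]), np.float64(0.001500447914960733))
[281. 156.] [[0.5898 0.1744]
 [0.5888 0.1923]
 [0.5981 0.193 ]
 [0.5992 0.175 ]]
[282. 206.] [[0.6251 0.1748]
 [0.6251 0.1964]
 [0.6778 0.197 ]
 [0.6778 0.1746]]
dx -0.0663 dy 0.0062 dz 0.2213 yaw -0.0407 j6 -1.41
```

>>> send_rows(
  increments=[
    {"dx":-0.062,"dy":0.011,"dz":0.1,"yaw":-0.012,"claw":-0.3},
    {"dx":-0.062,"dy":0.011,"dz":0.2,"yaw":-0.012,"claw":-0.3},
    {"dx":-0.062,"dy":0.011,"dz":0.3,"yaw":-0.012,"claw":-0.3},
    {"dx":-0.062,"dy":0.011,"dz":0.36,"yaw":-0.012,"claw":-0.3},
    {"dx":-0.062,"dy":0.011,"dz":0.395,"yaw":-0.012,"claw":-0.3},
    {"dx":-0.062,"dy":0.011,"dz":0.395,"yaw":-0.012,"claw":-0.3},
    {"dx":-0.062,"dy":0.011,"dz":0.395,"yaw":-0.012,"claw":1},
    {"dx":-0.062,"dy":0.011,"dz":0.395,"yaw":-0.012,"claw":1},
    {"dx":-0.062,"dy":0.011,"dz":0.395,"yaw":-0.012,"claw":1},
    {"dx":-0.062,"dy":0.011,"dz":0.395,"yaw":-0.012,"claw":1},
    {"dx":-0.062,"dy":0.011,"dz":0.395,"yaw":-0.012,"claw":1},
  ],
)

```text
time: 45.2
tool_pos: [0.6639, 0.1856, 0.1365]
tool_rot: [0.001, -0.009, 1.0, 0.0]
contact_force: [1.2, 0.1, 3.3]
gripper_width: 0.314
grasp_force: 59.0
```

>>> send_rows(
  increments=[
    {"dx":0,"dy":0,"dz":-0.04,"yaw":0,"claw":1},
    {"dx":0,"dy":0,"dz":-0.1,"yaw":0,"claw":1},
    {"dx":0,"dy":0,"dz":-0.18,"yaw":0,"claw":1},
    {"dx":0,"dy":0,"dz":-0.26,"yaw":0,"claw":1},
    {"dx":0,"dy":0,"dz":-0.32,"yaw":0,"claw":1},
    {"dx":0,"dy":0,"dz":-0.32,"yaw":0,"claw":1},
    {"dx":0,"dy":0,"dz":-0.32,"yaw":0,"claw":1},
  ],
)

```text
time: 46.08
tool_pos: [0.6623, 0.1853, 0.2937]
tool_rot: [-0.001, -0.009, 1.0, -0.0]
contact_force: [-0.4, -0.3, -1.1]
gripper_width: 0.312
grasp_force: 59.1
```

```bash
cat > rd.py <<'E'
from h import *
np.set_printoptions(precision=4,suppress=True)
im,cam=look("wrist"); s,cs=look("scene"); T=pose(); print("tcp",T[:3,3],"j",manip.state()["joint_pos"].round(2))
def comps(im,cam,f):
    h=cv2.cvtColor(im,cv2.COLOR_BGR2HSV); m=(((h[...,0]<5)|(h[...,0]>174))&(h[...,1]>160)&(h[...,2]>60)).astype(np.uint8)
    n,l,st,ce=cv2.connectedComponentsWithStats(m); o=[]
    for i in range(1,n):
        if st[i,4]>25:
            w=onplane(cam,[ce[i]],T[2,3])[0]
            if np.hypot(*(w-T[:2,3]))<.16: print(f,st[i],ce[i].round(1),w); o.append(ce[i])
    return o
a=comps(im,cam,"w"); b=comps(s,cs,"s")
for p in a:
  for q in b:
    P,e=tri(cam,p,cs,q)
    if e<.01: print("3d",p.round(),q.round(),P,e)
E
python3 rd.py
```

```text
tcp [0.662  0.1853 0.2925] j [ 0.16  0.17  1.38 -0.    1.59 -1.42]
w [260 124  38  25 463] [279.  135.9] [0.5961 0.1845]
w [ 249  192   57  112 5141] [277.3 250.7] [0.655  0.1848]
s [258 238   7  12  64] [261.1 243.9] [0.6559 0.1629]
```

```bash
cat >> rd.py <<'E'
bx=min(a,key=lambda q:q[1]); print("band at",along(cam,bx,T[:3,3]-T[:3,2]*.012,.08))
for q in b: print(tri(cam,bx,cs,q), tri(cam,max(a,key=lambda q:q[1]),cs,q))
E
python3 rd.py | tail -4
```

```text
s [278 250   6   6  26] [280.8 252.9] [0.6397 0.1974]
band at ([array([0.5942, 0.1841, 0.3468]), array([0.5967, 0.1846, 0.2591])], np.float64(0.0019250612909136322))
(array([0.6224, 0.1677, 0.2758]), np.float64(0.06221233973081549)) (array([0.6561, 0.1783, 0.3025]), np.float64(0.01708498845116892))
(array([0.6081, 0.1765, 0.2504]), np.float64(0.027632598861960202)) (array([0.6459, 0.1917, 0.297 ]), np.float64(0.018225852991174955))
```

>>> send_rows(
  increments=[
    {"dx":0.26,"dy":-0.03,"dz":0,"yaw":1,"claw":1},
    {"dx":0.26,"dy":-0.03,"dz":0,"yaw":1,"claw":1},
    {"dx":0.26,"dy":-0.03,"dz":0,"yaw":1,"claw":1},
    {"dx":0.26,"dy":-0.03,"dz":0,"yaw":1,"claw":1},
    {"dx":0.26,"dy":-0.03,"dz":0,"yaw":1,"claw":1},
    {"dx":0.26,"dy":-0.03,"dz":0,"yaw":1,"claw":1},
    {"dx":0.26,"dy":-0.03,"dz":0,"yaw":1,"claw":1},
    {"dx":0.26,"dy":-0.03,"dz":0,"yaw":1,"claw":1},
    {"dx":0.26,"dy":-0.03,"dz":0,"yaw":1,"claw":1},
    {"dx":0.26,"dy":-0.03,"dz":0,"yaw":1,"claw":1},
  ],
)

```text
time: 47.52
tool_pos: [0.5331, 0.1681, 0.2948]
tool_rot: [-0.0, 0.674, 0.739, -0.0]
contact_force: [-0.4, 0.5, -0.9]
gripper_width: 0.312
grasp_force: 59.2
```

>>> send_rows(
  increments=[
    {"dx":0,"dy":0,"dz":0,"yaw":1,"claw":1},
    {"dx":0,"dy":0,"dz":0,"yaw":1,"claw":1},
    {"dx":0,"dy":0,"dz":0,"yaw":1,"claw":1},
    {"dx":0,"dy":0,"dz":0,"yaw":1,"claw":1},
    {"dx":0,"dy":0,"dz":0,"yaw":1,"claw":1},
    {"dx":0,"dy":0,"dz":0,"yaw":1,"claw":1},
    {"dx":0,"dy":0,"dz":0,"yaw":1,"claw":1},
    {"dx":0,"dy":0,"dz":0,"yaw":1,"claw":1},
    {"dx":0,"dy":0,"dz":0,"yaw":1,"claw":1},
    {"dx":0,"dy":0,"dz":0,"yaw":1,"claw":1},
  ],
)

```text
time: 48.78
tool_pos: [0.5333, 0.1682, 0.2952]
tool_rot: [-0.0, 0.997, 0.081, -0.0]
contact_force: [0.5, -0.5, 0.5]
gripper_width: 0.308
grasp_force: 59.2
```

```bash
python3 rd.py; python3 -c "
from h import *
plan(.53,.172,.22,91); print(pose()[:3,:3].round(2))"
```

```text
tcp [0.5333 0.1681 0.2952] j [ 0.17 -0.13  1.69 -0.    1.59  1.58]
w [259 124  39  25 463] [278.7 135.9] [0.5993 0.1777]
w [ 249  192   57  112 5141] [277.3 250.7] [0.5414 0.1689]
s [305 201  21  32 346] [315.7 216.6] [0.5432 0.1639]
s [290 248  13  10  66] [295.8 252.9] [0.6204 0.2124]
3d [279. 136.] [296. 253.] [0.596  0.1782 0.2455] 0.0036032953494414322
3d [277. 251.] [316. 217.] [0.546  0.169  0.3021] 0.0029832177661273575
band at ([array([0.6012, 0.1782, 0.3483]), array([0.598 , 0.1773, 0.2612])], np.float64(0.0019025875474442885))
(array([0.5878, 0.1891, 0.3432]), np.float64(0.034207981846323385)) (array([0.546 , 0.169 , 0.3021]), np.float64(0.0029832177661273575))
(array([0.596 , 0.1782, 0.2455]), np.float64(0.0036032953494414322)) (array([0.5464, 0.1606, 0.2244]), np.float64(0.06667939309441454))
dx -0.0052 dy -0.0087 dz 0.1505 yaw 0.0961 j6 1.58
[[ 0.99  0.16 -0.  ]
 [ 0.16 -0.99 -0.  ]
 [-0.    0.   -1.  ]]
```

>>> send_rows(
  increments=[
    {"dx":0,"dy":0.018,"dz":0.06,"yaw":0,"claw":1},
    {"dx":0,"dy":0.018,"dz":0.12,"yaw":0,"claw":1},
    {"dx":0,"dy":0.018,"dz":0.18,"yaw":0,"claw":1},
    {"dx":0,"dy":0.018,"dz":0.23,"yaw":0,"claw":1},
    {"dx":0,"dy":0.018,"dz":0.27,"yaw":0,"claw":1},
    {"dx":0,"dy":0.018,"dz":0.27,"yaw":0,"claw":1},
    {"dx":0,"dy":0.018,"dz":0.27,"yaw":0,"claw":1},
  ],
)

```text
time: 49.75
tool_pos: [0.5354, 0.1599, 0.1616]
tool_rot: [-0.001, 0.997, 0.08, 0.001]
contact_force: [1.1, 2.9, 1.0]
gripper_width: 0.309
grasp_force: 59.6
```

```bash
python3 rd.py
```

```text
tcp [0.5352 0.1597 0.1615] j [ 0.16 -0.05  1.84  0.    1.36  1.57]
w [256 122  43  28 509] [276.2 134.3] [0.602  0.1705]
w [ 249  191   57  113 5224] [277.  250.2] [0.5437 0.1608]
s [298 248  19  29 283] [307.5 262.8] [0.5465 0.1567]
s [285 291  11   8  44] [289.7 294.6] [0.6189 0.1995]
3d [276. 134.] [290. 295.] [0.5993 0.1713 0.1125] 0.002851956894794489
3d [277. 250.] [307. 263.] [0.5487 0.1611 0.1688] 0.00315050854419385
band at ([array([0.6035, 0.1705, 0.2136]), array([0.601 , 0.1705, 0.1292])], np.float64(0.001784048286220953))
(array([0.5902, 0.1813, 0.2184]), np.float64(0.03462295876096496)) (array([0.5487, 0.1611, 0.1688]), np.float64(0.00315050854419385))
(array([0.5993, 0.1713, 0.1125]), np.float64(0.002851956894794489)) (array([0.5565, 0.1585, 0.1034]), np.float64(0.06966756867924306))
```

>>> send_rows(
  increments=[
    {"dx":0,"dy":0,"dz":0,"yaw":0,"claw":-0.4},
    {"dx":0,"dy":0,"dz":0,"yaw":0,"claw":-0.4},
    {"dx":0,"dy":0,"dz":0,"yaw":0,"claw":-0.4},
    {"dx":0,"dy":0,"dz":0,"yaw":0,"claw":-0.4},
    {"dx":0,"dy":0,"dz":0,"yaw":0,"claw":-0.4},
    {"dx":0,"dy":0,"dz":-0.15,"yaw":0,"claw":-0.4},
    {"dx":0,"dy":0,"dz":-0.3,"yaw":0,"claw":-0.4},
    {"dx":0.05,"dy":0,"dz":-0.38,"yaw":0,"claw":-0.4},
    {"dx":0.05,"dy":0,"dz":-0.38,"yaw":0,"claw":-0.4},
    {"dx":0.05,"dy":0,"dz":-0.38,"yaw":0,"claw":-0.4},
  ],
)

```text
time: 51.1
tool_pos: [0.5595, 0.1632, 0.3503]
tool_rot: [0.0, 0.997, 0.08, 0.0]
contact_force: [0.2, -0.4, 0.1]
gripper_width: 0.701
grasp_force: 0.0
```

```bash
cat > jg.py <<'E'
from h import *
np.set_printoptions(precision=4,suppress=True)
im,cam=look("wrist","wj%d.png"%(manip.state()["time"]*100)); s,cs=look("scene","sj%d.png"%(manip.state()["time"]*100)); t,ct=look("top","tj%d.png"%(manip.state()["time"]*100)); print(pose()[:3,3])
V=[("w",im,cam),("s",s,cs),("t",t,ct)]; O={}
for k,i,c in V: O[k]=red(i,c,k)
for x,y in("ws","wt","ts"):
  cx={"w":cam,"s":cs,"t":ct}
  for p in O[x]:
    for q in O[y]:
      P,e=tri(cx[x],p,cx[y],q)
      if e<.01: print(x,y,p.round(),q.round(),P,e)
c=blobs(s,(105,90,40),(125,255,255),30,5)[0].reshape(-1,2); print(circ(onplane(cs,c,.125)))
E
python3 jg.py
```

```text
[0.5584 0.1631 0.3474]
w [260 130  16  10  54] [267.  133.8] [0.618  0.1842]
w [263 157  23  40 674] [273.5 177.1] [0.5677 0.1685]
s [292 268  18  26 272] [300.8 280.4] [0.5676 0.166 ]
t [210 173  10  18 135] [214.7 181.6] [0.5701 0.1668]
w s [273. 177.] [301. 280.] [0.5689 0.1683 0.1336] 0.0010592284171552764
w t [273. 177.] [215. 182.] [0.569  0.1674 0.1331] 0.0026792227967176755
t s [215. 182.] [301. 280.] [0.5692 0.1668 0.1322] 0.0014115230064038224
[0.6042 0.1558 0.0566]
```

```bash
cat > ang.py <<'E'
import sys
from h import *
np.set_printoptions(precision=4,suppress=True)
# args: cap xyz, band px (wrist, current pose)
P=np.array(list(map(float,sys.argv[1:4]))); px=list(map(float,sys.argv[4:6]))
p=manip.camera_params("wrist"); cw=(p["camera_matrix"],np.array([p["k1"],0,0,0.]),pose()@p["tool_from_camera"])
for d in(.065,.07,.075):
    for B in along(cw,px,P,d)[0]:
        v=P-B; print(d,B,"tilt from vertical",np.degrees(np.arccos(abs(v[2])/np.linalg.norm(v))).round(1))
E
python3 ang.py .569 .168 .133 267 133.8
```

```text
0.065 [0.6176 0.1826 0.1736] tilt from vertical 51.3
0.065 [0.6143 0.1849 0.0895] tilt from vertical 48.0
0.07 [0.6179 0.1824 0.181 ] tilt from vertical 46.7
0.07 [0.614  0.1851 0.0822] tilt from vertical 43.4
0.075 [0.6182 0.1823 0.1878] tilt from vertical 43.0
0.075 [0.6137 0.1853 0.0753] tilt from vertical 39.7
```

```bash
python3 -c "
from h import *
plan(.562,.1655,.16,110)"
```

```text
dx 0.0097 dy -0.0037 dz 0.3748 yaw -0.1263 j6 1.57
```

>>> send_rows(
  increments=[
    {"dx":0.009,"dy":-0.004,"dz":0.1,"yaw":-0.12,"claw":-0.3},
    {"dx":0.009,"dy":-0.004,"dz":0.2,"yaw":-0.12,"claw":-0.3},
    {"dx":0.009,"dy":-0.004,"dz":0.3,"yaw":-0.12,"claw":-0.3},
    {"dx":0.009,"dy":-0.004,"dz":0.38,"yaw":-0.12,"claw":-0.3},
    {"dx":0.009,"dy":-0.004,"dz":0.432,"yaw":-0.12,"claw":-0.3},
    {"dx":0.009,"dy":-0.004,"dz":0.432,"yaw":-0.12,"claw":-0.3},
    {"dx":0.009,"dy":-0.004,"dz":0.432,"yaw":-0.12,"claw":1},
    {"dx":0.009,"dy":-0.004,"dz":0.432,"yaw":-0.12,"claw":1},
    {"dx":0.009,"dy":-0.004,"dz":0.432,"yaw":-0.12,"claw":1},
    {"dx":0.009,"dy":-0.004,"dz":0.432,"yaw":-0.12,"claw":1},
    {"dx":0.009,"dy":-0.004,"dz":0.432,"yaw":-0.12,"claw":1},
  ],
)

```text
time: 52.62
tool_pos: [0.5641, 0.1661, 0.1353]
tool_rot: [-0.0, 0.986, 0.169, 0.001]
contact_force: [-0.7, 0.3, 3.6]
gripper_width: 0.308
grasp_force: 59.1
```

>>> send_rows(
  increments=[
    {"dx":0.01,"dy":0,"dz":0,"yaw":0,"claw":1},
    {"dx":0.02,"dy":0,"dz":0,"yaw":0,"claw":1},
    {"dx":0.03,"dy":0,"dz":0.0,"yaw":0,"claw":1},
    {"dx":0.03,"dy":0,"dz":0.0,"yaw":0,"claw":1},
  ],
)

```text
time: 53.12
tool_pos: [0.5765, 0.1697, 0.1335]
tool_rot: [0.001, 0.986, 0.169, -0.003]
contact_force: [-5.0, -3.1, 5.0]
gripper_width: 0.31
grasp_force: 59.3
```

>>> send_rows(
  increments=[
    {"dx":0.0,"dy":0,"dz":0.01,"yaw":0,"claw":1},
    {"dx":0.0,"dy":0,"dz":0.02,"yaw":0,"claw":1},
    {"dx":0.0,"dy":0,"dz":0.03,"yaw":0,"claw":1},
    {"dx":0.0,"dy":0,"dz":0.03,"yaw":0,"claw":1},
  ],
)

```text
time: 53.62
tool_pos: [0.5805, 0.1711, 0.1269]
tool_rot: [0.001, 0.986, 0.169, 0.003]
contact_force: [-10.3, -2.0, 28.6]
gripper_width: 0.303
grasp_force: 59.7
```

```bash
python3 jg.py
```

```text
[0.5806 0.1711 0.1269]
w [263 149  33  21 336] [279.4 158.4] [0.6342 0.1882]
w [ 251  207   53  104 4434] [277.3 261.3] [0.584  0.1716]
s [286 275  16  26 250] [294.1 287.8] [0.5891 0.1734]
t [187 151  17  13  54] [196.1 155.8] [0.6303 0.2099]
t [207 151  14  37 169] [213.2 171.1] [0.5942 0.1702]
t [212 188  10   9  29] [215.6 192.4] [0.5455 0.1647]
w s [277. 261.] [294. 288.] [0.5855 0.1715 0.1277] 0.00470668582954111
w t [277. 261.] [213. 171.] [0.5908 0.1709 0.1418] 0.0060819182750719795
t s [196. 156.] [294. 288.] [0.6161 0.2012 0.1835] 0.0082105200901216
t s [213. 171.] [294. 288.] [0.5918 0.1719 0.1309] 0.0059598936694406236
[0.5957 0.1518 0.0653]
```

```bash
python3 ang.py .5855 .1715 .132 279.4 158.4; python3 - <<'E'
from h import *
# true cap-band distance from the flat pose (w4 at TCP .4693,-.1278,.3349)
T=np.eye(4);T[:3,:3]=np.diag([-1,1,-1.]);T[:3,3]=[.4693,-.1278,.3349]
p=manip.camera_params("wrist"); cw=(p["camera_matrix"],np.array([p["k1"],0,0,0.]),T@p["tool_from_camera"])
im=cv2.imread("pics/w4.png");h=cv2.cvtColor(im,cv2.COLOR_BGR2HSV); m=(((h[...,0]<5)|(h[...,0]>174))&(h[...,1]>160)&(h[...,2]>60)).astype(np.uint8)
n,l,st,ce=cv2.connectedComponentsWithStats(m)
for i in range(1,n):
    if st[i,4]>20 and ce[i][0]<240: print(st[i],onplane(cw,[ce[i]],.02))
E
```

```text
0.065 [0.6377 0.1898 0.1661] tilt from vertical 58.3
0.065 [0.6302 0.1864 0.0872] tilt from vertical 46.4
0.07 [0.6385 0.1901 0.1738] tilt from vertical 53.3
0.07 [0.6294 0.186  0.0795] tilt from vertical 41.4
0.075 [0.6391 0.1905 0.1809] tilt from vertical 49.3
0.075 [0.6287 0.1857 0.0724] tilt from vertical 37.4
[210 241  13   8  72] [[ 0.59049291 -0.22973209]]
[218 268  15  28 307] [[ 0.66046265 -0.21845333]]
```

>>> send_rows(
  increments=[
    {"dx":0.0,"dy":0,"dz":-0.01,"yaw":0,"claw":1},
    {"dx":0.0,"dy":0,"dz":-0.01,"yaw":0,"claw":-0.1},
    {"dx":0.0,"dy":0,"dz":-0.01,"yaw":0,"claw":-0.3},
    {"dx":0.0,"dy":0,"dz":-0.01,"yaw":0,"claw":-0.3},
    {"dx":0.0,"dy":0,"dz":-0.01,"yaw":0,"claw":-0.3},
    {"dx":0.0,"dy":0,"dz":-0.15,"yaw":0,"claw":-0.3},
    {"dx":0.0,"dy":0,"dz":-0.3,"yaw":0,"claw":-0.3},
    {"dx":-0.04,"dy":0,"dz":-0.45,"yaw":0,"claw":-0.3},
    {"dx":-0.04,"dy":0,"dz":-0.45,"yaw":0,"claw":-0.3},
    {"dx":-0.04,"dy":0,"dz":-0.45,"yaw":0,"claw":-0.3},
  ],
)

```text
time: 55.02
tool_pos: [0.56, 0.1644, 0.3489]
tool_rot: [0.0, 0.986, 0.169, 0.004]
contact_force: [0.5, -0.1, -0.6]
gripper_width: 0.652
grasp_force: 0.0
```

```bash
python3 jg.py; python3 - <<'E'
from h import *
np.set_printoptions(precision=4,suppress=True)
im,cam=look("wrist")
h=cv2.cvtColor(im,cv2.COLOR_BGR2HSV); m=cv2.inRange(h,(104,110,40),(122,255,255)); ys,xs=np.nonzero(m)
P=onplane(cam,np.c_[xs,ys],.125); 
c=np.array([.604,.156])
for _ in range(4):
    d=np.hypot(*(P-c).T); Q=P[(d>.047)&(d<.066)]; v=circ(Q); c=v[:2]
print("rim wrist",v,len(Q))
E
```

```text
[0.5584 0.1642 0.3421]
w [271 124  12   5  24] [276.9 126. ] [0.6277 0.1877]
w [259 145  23  35 564] [270.  162.1] [0.5849 0.1816]
s [289 281  18  25 259] [298.1 293.1] [0.59   0.1879]
t [209 169   7  14  71] [211.8 175.2] [0.585  0.1734]
w s [270. 162.] [298. 293.] [0.5838 0.1811 0.1172] 0.0009997395867115185
w t [270. 162.] [212. 175.] [0.5853 0.1786 0.1164] 0.0067644648941550135
t s [212. 175.] [298. 293.] [0.5853 0.1778 0.1148] 0.005458418086246668
[0.6097 0.1605 0.054 ]
rim wrist [0.611  0.1593 0.0549] 949
```

```bash
python3 ang.py .584 .1805 .117 276.9 126
```

```text
0.065 [0.6237 0.1871 0.168 ] tilt from vertical 38.3
0.065 [0.6227 0.187  0.0652] tilt from vertical 37.2
0.07 [0.6238 0.1871 0.1742] tilt from vertical 35.2
0.07 [0.6227 0.187  0.059 ] tilt from vertical 34.1
0.075 [0.6238 0.1871 0.1802] tilt from vertical 32.6
0.075 [0.6226 0.187  0.053 ] tilt from vertical 31.5
```

```bash
ls -t pics | head -4; python3 - <<'E'
from h import *
np.set_printoptions(precision=4,suppress=True)
T=np.eye(4);T[:3,:3]=np.diag([-1,1,-1.]);T[:3,3]=[.583,.1655,.3501]
p=manip.camera_params("wrist"); cw=(p["camera_matrix"],np.array([p["k1"],0,0,0.]),T@p["tool_from_camera"]); cs=filecam("scene")
N,e=tri(cw,[240.5,210],cs,[272,269]);print("nose tip",N,e)
M,e=tri(cw,[255.6,200.8],cs,[277.7,282.6]);print("nose/blue",M,e)
W,e=tri(cw,[244,229],cs,[259,281]);print("white end",W,e)
print("black cap end at",along(cw,[270.6,171],W,.14))
print("cutter switch",along(cw,[272.5,189.5],M,.04), along(cw,[272.5,189.5],N,.06))
# now: low-saturation bright (steel/white) and blue inside the mouth, current pictures
im,cam=look("wrist"); s,_=look("scene")
for f,i,c in(("w",im,cam),("s",s,cs)):
    h=cv2.cvtColor(i,cv2.COLOR_BGR2HSV)
    for k,lo,hi in(("blue",(104,130,50),(122,255,255)),("white",(0,0,205),(180,30,255))):
        m=cv2.morphologyEx(cv2.inRange(h,lo,hi),cv2.MORPH_OPEN,np.ones((4,4)))
        n,l,st,ce=cv2.connectedComponentsWithStats(m)
        for j in range(1,n):
            w=onplane(c,[ce[j]],.12)[0]
            if st[j,4]>20 and np.hypot(*(w-[.61,.16]))<.075: print(f,k,st[j],ce[j].round(),w)
E
```

```text
tj5512.png
sj5507.png
wj5502.png
tj5372.png
nose tip [0.6094 0.123  0.1511] 0.0028207630071729653
nose/blue [0.6059 0.1389 0.1212] 0.0022087887607219817
white end [0.6399 0.124  0.1348] 0.0014987406027674361
black cap end at ([array([0.5504, 0.1603, 0.2361]), array([0.5849, 0.1552, 0.01  ])], np.float64(0.013091047037822379))
cutter switch ([array([0.5858, 0.1605, 0.1483]), array([0.599 , 0.1595, 0.0876])], np.float64(0.0009652732785679352)) ([array([0.5779, 0.1611, 0.1852]), array([0.595 , 0.1598, 0.1059])], np.float64(0.001644713255606417))
w blue [301  95   7   4  28] [304.  96.] [0.665  0.1685]
w blue [285 142  33  28 554] [302. 153.] [0.6034 0.1478]
w blue [341 143   4   7  28] [342. 146.] [0.6277 0.1046]
w blue [261 183  19  35 337] [270. 199.] [0.5354 0.1661]
w white [327 120  15  16 178] [334. 128.] [0.6442 0.1224]
s blue [307 274  19  28 260] [317. 287.] [0.5449 0.191 ]
s blue [273 280  16  28 249] [281. 293.] [0.6132 0.1638]
s white [280 271  14  14 132] [287. 277.] [0.5806 0.1377]
s white [255 277  14  16 160] [262. 284.] [0.6341 0.1252]
s white [270 298   8   6  43] [274. 300.] [0.6354 0.1704]
```

```bash
python3 - <<'E'
from h import *
np.set_printoptions(precision=4,suppress=True)
p=manip.camera_params("wrist"); cw=(p["camera_matrix"],np.array([p["k1"],0,0,0.]),pose()@p["tool_from_camera"]); cs=filecam("scene")
print("blue body",tri(cw,[302,153],cs,[281,293])); print("white end",tri(cw,[334,128],cs,[262,284]))
# carton & outline from the top view now
t,ct=look("top","t_c.png"); h=cv2.cvtColor(t,cv2.COLOR_BGR2HSV)
m=cv2.inRange(h,(22,150,110),(36,255,255)); m[:, :300]=0; m[:130]=0; m[260:]=0; m[:,400:]=0
ys,xs=np.nonzero(m); r=cv2.minAreaRect((onplane(ct,np.c_[xs,ys],0)*1000).astype(np.float32)); print("outline",r)
roi=h[150:270,400:500]; k=(((roi[...,0]<28)|(roi[...,0]>150))&(roi[...,2]>60)|(roi[...,1]<60)&(roi[...,2]>120)).astype(np.uint8)*255
k=cv2.morphologyEx(k,cv2.MORPH_CLOSE,np.ones((7,7))); c=max(cv2.findContours(k,0,1)[0],key=cv2.contourArea).reshape(-1,2)+[400,150]
print("px",cv2.minAreaRect(c))
for z in(0,.08): print("carton",z,cv2.minAreaRect((onplane(ct,c,z)*1000).astype(np.float32)))
P=onplane(ct,c,.08); print("top-face pts y range",P[:,1].min(),P[:,1].max(),"x",P[:,0].min(),P[:,0].max())
E
```

```text
blue body (array([0.6009, 0.1447, 0.0877]), np.float64(0.001554980663722356))
white end (array([0.64  , 0.1275, 0.1302]), np.float64(0.009562095050809889))
outline ((549.91650390625, -157.03199768066406), (169.22787475585938, 229.08245849609375), 83.8529052734375)
px ((445.87603759765625, 208.79551696777344), (57.19807815551758, 75.89104461669922), 3.4682295322418213)
carton 0 ((510.7544860839844, -409.03887939453125), (153.57374572753906, 196.37094116210938), 84.03318786621094)
carton 0.08 ((504.8909912109375, -378.74285888671875), (142.37075805664062, 182.04598999023438), 84.0331802368164)
top-face pts y range -0.4564291131834544 -0.301389367037838 x 0.4092612421760499 0.599369514136465
```

The jug's three tools stand at about 27–35°. Carton is at (0.504,−0.390) and parallel to the outline at (0.550,−0.157). It needs about 237 mm along the outline's y and about 21 mm along its x.

```bash
python3 -c "
from h import *
plan(.493,-.49,.34,174)"
```

```text
dx -0.5591 dy 1.1901 dz 0.0054 yaw -0.7510 j6 1.39
```

>>> send_rows(
  increments=[
    {"dx":-0.28,"dy":0.595,"dz":0,"yaw":-0.751,"claw":-1},
    {"dx":-0.28,"dy":0.595,"dz":0,"yaw":-0.751,"claw":-1},
    {"dx":-0.28,"dy":0.595,"dz":0,"yaw":-0.751,"claw":-1},
    {"dx":-0.28,"dy":0.595,"dz":0,"yaw":-0.751,"claw":-1},
    {"dx":-0.28,"dy":0.595,"dz":0,"yaw":-0.751,"claw":-1},
    {"dx":-0.28,"dy":0.595,"dz":0,"yaw":-0.751,"claw":-1},
    {"dx":-0.28,"dy":0.595,"dz":0,"yaw":-0.751,"claw":-1},
    {"dx":-0.28,"dy":0.595,"dz":0,"yaw":-0.751,"claw":-1},
  ],
)

```text
time: 56.38
tool_pos: [0.5256, -0.1634, 0.3433]
tool_rot: [-0.001, 0.744, 0.668, -0.0]
contact_force: [0.2, 1.0, 0.8]
gripper_width: 0.998
grasp_force: 0.0
```

```bash
python3 -c "
from h import *
print(pose()[:3,3].round(4)); plan(.493,-.49,.34,173.85)"
```

```text
[ 0.5256 -0.1634  0.3433]
dx -0.6565 dy 0.0047 dz 0.0061 yaw 0.0003 j6 -0.33
```

>>> send_rows(
  increments=[
    {"dx":-0.657,"dy":0.005,"dz":0,"yaw":0,"claw":-1},
    {"dx":-0.657,"dy":0.005,"dz":0,"yaw":0,"claw":-1},
    {"dx":-0.657,"dy":0.005,"dz":0,"yaw":0,"claw":-1},
    {"dx":-0.657,"dy":0.005,"dz":0,"yaw":0,"claw":-1},
    {"dx":-0.657,"dy":0.005,"dz":0,"yaw":0,"claw":-1},
    {"dx":-0.657,"dy":0.005,"dz":0,"yaw":0,"claw":-1},
    {"dx":-0.657,"dy":0.005,"dz":0,"yaw":0,"claw":-1},
    {"dx":-0.657,"dy":0.005,"dz":0.1,"yaw":0,"claw":-1},
    {"dx":-0.657,"dy":0.005,"dz":0.2,"yaw":0,"claw":-1},
    {"dx":-0.657,"dy":0.005,"dz":0.3,"yaw":0,"claw":-1},
    {"dx":-0.657,"dy":0.005,"dz":0.4,"yaw":0,"claw":-1},
    {"dx":-0.657,"dy":0.005,"dz":0.4,"yaw":0,"claw":-1},
  ],
)

```text
time: 57.88
tool_pos: [0.4928, -0.485, 0.1389]
tool_rot: [-0.005, 0.742, 0.67, 0.0]
contact_force: [-0.2, -0.1, 0.1]
gripper_width: 1.0
grasp_force: 0.0
```

```bash
cat > ct.py <<'E'
from h import *
np.set_printoptions(precision=4,suppress=True)
U=np.array([.9943,-.107]);Vv=np.array([.107,.9943]);O=np.array([.550,-.157])
im,cam=look("wrist","wc.png"); h=cv2.cvtColor(im,cv2.COLOR_BGR2HSV); T=pose(); print(T[:3,3])
H,S,V=cv2.split(h); k=((((H<28)&(S>60)&(V>90))|((S<40)&(V>170)))&~((H>26)&(S>200))).astype(np.uint8)*255
k=cv2.morphologyEx(cv2.morphologyEx(k,cv2.MORPH_OPEN,np.ones((5,5))),cv2.MORPH_CLOSE,np.ones((9,9)))
for c in sorted(cv2.findContours(k,0,1)[0],key=cv2.contourArea,reverse=True)[:3]:
    P=onplane(cam,c.reshape(-1,2),.08); r=cv2.minAreaRect((P*1000).astype(np.float32)); print(cv2.boundingRect(c),np.round(r[0]),np.round(r[1]),round(r[2],1),"u",((P-O)@U).min(),((P-O)@U).max(),"v",((P-O)@Vv).min(),((P-O)@Vv).max())
print("tcp uv",(T[:2,3]-O)@U,(T[:2,3]-O)@Vv)
E
python3 ct.py
```

```text
[ 0.4942 -0.4872  0.143 ]
(137, 0, 292, 178) [ 505. -394.] [110. 182.] 83.9 u -0.1104581579887793 0.07175380863745605 v -0.295562908490729 -0.18553404685696812
(420, 391, 58, 29) [ 634. -672.] [35. 59.] 81.0 u 0.10873322121030461 0.1667840384638041 v -0.522182981156483 -0.48623745738221236
(30, 298, 97, 22) [ 324. -540.] [86. 18.] 0.0 u -0.22701712541688052 -0.14198015037397627 v -0.41482657902405506 -0.39225326353615825
tcp uv -0.02015492824721063 -0.33424160911323464
```

>>> send_rows(
  increments=[
    {"dx":0,"dy":0,"dz":0.1,"yaw":0,"claw":-1},
    {"dx":0,"dy":0,"dz":0.2,"yaw":0,"claw":-1},
    {"dx":0,"dy":0,"dz":0.246,"yaw":0,"claw":-1},
    {"dx":0,"dy":0,"dz":0.246,"yaw":0,"claw":-1},
    {"dx":0.04,"dy":0,"dz":0.246,"yaw":0,"claw":-1},
    {"dx":0.08,"dy":0,"dz":0.246,"yaw":0,"claw":-1},
    {"dx":0.13,"dy":0,"dz":0.246,"yaw":0,"claw":-1},
    {"dx":0.18,"dy":0,"dz":0.246,"yaw":0,"claw":-1},
    {"dx":0.23,"dy":0,"dz":0.246,"yaw":0,"claw":-1},
    {"dx":0.28,"dy":0,"dz":0.246,"yaw":0,"claw":-1},
    {"dx":0.33,"dy":0,"dz":0.246,"yaw":0,"claw":-1},
    {"dx":0.38,"dy":0,"dz":0.246,"yaw":0,"claw":-1},
    {"dx":0.42,"dy":0,"dz":0.246,"yaw":0,"claw":-1},
    {"dx":0.45,"dy":0,"dz":0.246,"yaw":0,"claw":-1},
    {"dx":0.47,"dy":0,"dz":0.246,"yaw":0,"claw":-1},
    {"dx":0.48,"dy":0,"dz":0.246,"yaw":0,"claw":-1},
    {"dx":0.48,"dy":0,"dz":0.246,"yaw":0,"claw":-1},
  ],
)

```text
time: 60.05
tool_pos: [0.5207, -0.2512, 0.0243]
tool_rot: [0.002, 0.743, 0.67, 0.0]
contact_force: [1.1, -2.3, 6.1]
gripper_width: 1.001
grasp_force: 0.0
```

```bash
python3 ct.py
```

```text
[ 0.5207 -0.2512  0.0243]
(0, 0, 560, 305) [ 526. -193.] [ 94. 182.] 84.1 u -0.11127120170364771 0.07085370754027949 v -0.08498734659355975 0.009193904515357955
tcp uv -0.019065874501399006 -0.09678228835852085
```

>>> send_rows(
  increments=[
    {"dx":0.015,"dy":0,"dz":0,"yaw":0,"claw":-1},
    {"dx":0.03,"dy":0,"dz":0,"yaw":0,"claw":-1},
    {"dx":0.042,"dy":0,"dz":0,"yaw":0,"claw":-1},
    {"dx":0.05,"dy":0,"dz":0,"yaw":0,"claw":-1},
    {"dx":0.05,"dy":0,"dz":0,"yaw":0,"claw":-1},
    {"dx":-0.05,"dy":0,"dz":0,"yaw":0,"claw":-1},
    {"dx":-0.08,"dy":0,"dz":-0.1,"yaw":0,"claw":-1},
    {"dx":-0.08,"dy":0,"dz":-0.2,"yaw":0,"claw":-1},
    {"dx":-0.08,"dy":0,"dz":-0.3,"yaw":0,"claw":-1},
    {"dx":-0.08,"dy":0,"dz":-0.4,"yaw":0,"claw":-1},
    {"dx":-0.08,"dy":0,"dz":-0.5,"yaw":0,"claw":-1},
    {"dx":-0.08,"dy":0,"dz":-0.5,"yaw":0,"claw":-1},
  ],
)

```text
time: 61.6
tool_pos: [0.517, -0.2907, 0.2784]
tool_rot: [0.005, 0.743, 0.67, 0.001]
contact_force: [0.8, -0.0, -0.2]
gripper_width: 1.003
grasp_force: 0.0
```

```bash
python3 ct.py; python3 -c "
from h import *
plan(*(np.array([.550,-.157])+np.array([.9943,-.107])*(-.165)+np.array([.107,.9943])*(-.004)),.25,83.85)"
```

```text
[ 0.5159 -0.2901  0.2748]
(186, 0, 176, 137) [ 529. -165.] [136. 181.] 84.1 u -0.11115422086244613 0.07009494297221555 v -0.07859191995017603 0.05795424788599323
(531, 200, 29, 169) [ 876. -488.] [ 46. 285.] 11.7 u 0.33548740343965583 0.4254539294064142 v -0.4226173206721863 -0.15171636537739305
(425, 234, 37, 58) [ 723. -413.] [48. 88.] 2.7 u 0.1684761610695135 0.2253454658138099 v -0.2782909238170907 -0.19617903540105586
tcp uv -0.019684192188863275 -0.13595791937403026
dx 0.2651 dy -0.2899 dz 0.0475 yaw -1.0447 j6 -0.53
```

>>> send_rows(
  increments=[
    {"dx":0.265,"dy":-0.29,"dz":0,"yaw":-1,"claw":-1},
    {"dx":0.265,"dy":-0.29,"dz":0,"yaw":-1,"claw":-1},
    {"dx":0.265,"dy":-0.29,"dz":0,"yaw":-1,"claw":-1},
    {"dx":0.265,"dy":-0.29,"dz":0,"yaw":-1,"claw":-1},
    {"dx":0.265,"dy":-0.29,"dz":0,"yaw":-1,"claw":-1},
    {"dx":0.265,"dy":-0.29,"dz":0,"yaw":-1,"claw":-1},
    {"dx":0.265,"dy":-0.29,"dz":0,"yaw":-1,"claw":-1},
    {"dx":0.265,"dy":-0.29,"dz":0,"yaw":-1,"claw":-1},
    {"dx":0.265,"dy":-0.29,"dz":0,"yaw":-1,"claw":-1},
    {"dx":0.265,"dy":-0.29,"dz":0,"yaw":-1,"claw":-1},
  ],
)

```text
time: 62.9
tool_pos: [0.3842, -0.1434, 0.2702]
tool_rot: [-0.001, 0.089, 0.996, 0.0]
contact_force: [-0.2, -0.9, 0.3]
gripper_width: 1.002
grasp_force: 0.0
```

```bash
python3 ct.py; python3 -c "
from h import *
plan(*(np.array([.550,-.157])+np.array([.9943,-.107])*(-.165)+np.array([.107,.9943])*(-.003)),.022,83.85); print(pose()[:3,:3].round(2))"
```

```text
[ 0.3843 -0.1436  0.2705]
(228, 218, 108, 137) [ 514. -157.] [125. 201.] 84.0 u -0.1362920073583452 0.06463499544624264 v -0.06648326652513285 0.0592112174550788
(440, 236, 71, 84) [536.  79.] [ 70. 123.] 60.0 u -0.09059094641121296 0.02912014878329681 v 0.19576836092943956 0.2823629716696896
(420, 389, 15, 31) [748.  21.] [19. 61.] 75.9 u 0.14719335961513672 0.20916674956256182 v 0.18753055741825037 0.20790799991995282
tcp uv -0.16619630454682116 -0.004378669084207932
dx -0.0027 dy 0.0026 dz 0.4970 yaw -0.0467 j6 -1.93
[[-0.98  0.18 -0.  ]
 [ 0.18  0.98  0.  ]
 [ 0.    0.   -1.  ]]
```

>>> send_rows(
  increments=[
    {"dx":0,"dy":0.003,"dz":0.12,"yaw":-0.047,"claw":-1},
    {"dx":0,"dy":0.003,"dz":0.24,"yaw":-0.047,"claw":-1},
    {"dx":0,"dy":0.003,"dz":0.36,"yaw":-0.047,"claw":-1},
    {"dx":0,"dy":0.003,"dz":0.46,"yaw":-0.047,"claw":-1},
    {"dx":0,"dy":0.003,"dz":0.49,"yaw":-0.047,"claw":-1},
    {"dx":0,"dy":0.003,"dz":0.49,"yaw":-0.047,"claw":-1},
  ],
)

```text
time: 63.7
tool_pos: [0.3848, -0.1424, 0.0263]
tool_rot: [-0.001, 0.053, 0.999, 0.0]
contact_force: [1.2, 0.1, 0.2]
gripper_width: 0.998
grasp_force: 0.0
```

>>> send_rows(
  increments=[
    {"dx":-0.04,"dy":0,"dz":0,"yaw":0,"claw":-1},
    {"dx":-0.07,"dy":0,"dz":0,"yaw":0,"claw":-1},
    {"dx":-0.09,"dy":0,"dz":0,"yaw":0,"claw":-1},
    {"dx":-0.105,"dy":0,"dz":0,"yaw":0,"claw":-1},
    {"dx":-0.118,"dy":0,"dz":0,"yaw":0,"claw":-1},
    {"dx":-0.126,"dy":0,"dz":0,"yaw":0,"claw":-1},
    {"dx":-0.126,"dy":0,"dz":0,"yaw":0,"claw":-1},
    {"dx":-0.126,"dy":0,"dz":0,"yaw":0,"claw":-1},
  ],
)

```text
time: 64.7
tool_pos: [0.4482, -0.1496, 0.028]
tool_rot: [0.001, 0.052, 0.999, -0.0]
contact_force: [-4.5, 0.7, 5.8]
gripper_width: 1.003
grasp_force: 2.1
```

>>> send_rows(
  increments=[
    {"dx":0.08,"dy":0,"dz":0,"yaw":0,"claw":-1},
    {"dx":0.08,"dy":0,"dz":-0.1,"yaw":0,"claw":-1},
    {"dx":0.08,"dy":0,"dz":-0.2,"yaw":0,"claw":-1},
    {"dx":0.08,"dy":0,"dz":-0.3,"yaw":0,"claw":-1},
    {"dx":0.08,"dy":0,"dz":-0.4,"yaw":0,"claw":-1},
    {"dx":0.08,"dy":0,"dz":-0.5,"yaw":0,"claw":-1},
    {"dx":0.08,"dy":0,"dz":-0.6,"yaw":0,"claw":-1},
    {"dx":0.08,"dy":0,"dz":-0.6,"yaw":0,"claw":-1},
  ],
)

```text
time: 65.7
tool_pos: [0.4097, -0.1459, 0.3331]
tool_rot: [0.006, 0.053, 0.999, -0.003]
contact_force: [-0.1, 0.7, -1.4]
gripper_width: 0.997
grasp_force: 0.0
```

```bash
python3 ct.py; python3 - <<'E'
from h import *
np.set_printoptions(precision=4,suppress=True)
t,ct=look("top","t_end.png"); h=cv2.cvtColor(t,cv2.COLOR_BGR2HSV)
H,S,V=cv2.split(h); k=(((H<24)&(S>90)&(V>120))|((S<30)&(V>200))).astype(np.uint8)*255
k[:,:300]=0;k[:,420:]=0;k[:120]=0;k[270:]=0
k=cv2.morphologyEx(cv2.morphologyEx(k,cv2.MORPH_OPEN,np.ones((3,3))),cv2.MORPH_CLOSE,np.ones((9,9)))
c=max(cv2.findContours(k,0,1)[0],key=cv2.contourArea); print(cv2.boundingRect(c),cv2.minAreaRect((onplane(ct,c.reshape(-1,2),.08)*1000).astype(np.float32)))
s,cs=look("scene","s_end.png"); c=blobs(s,(105,90,40),(125,255,255),30,5)[0].reshape(-1,2); print(circ(onplane(cs,c,.125)))
red(s,cs,"s"); red(t,ct,"t")
E
```

```text
[ 0.4088 -0.1454  0.3299]
(232, 190, 92, 132) [ 532. -160.] [128. 212.] 83.9 u -0.12370358772856549 0.08821291136543631 v -0.06890695178812241 0.05948123575107703
(417, 220, 63, 76) [548.  83.] [ 72. 126.] 64.7 u -0.0810075354937935 0.041870181464221515 v 0.20155244792165763 0.2868325404392632
(0, 115, 28, 90) [ 350. -511.] [ 42. 129.] 69.0 u -0.22747157739590654 -0.10368278875104336 v -0.4098766310725183 -0.36223957692707287
tcp uv -0.14165246410405802 -0.0035997726272681465
(326, 153, 56, 78) ((548.0508422851562, -156.82687377929688), (122.45681762695312, 179.0512237548828), 83.88933563232422)
[0.6096 0.1605 0.0541]
s [289 281  18  25 262] [298.1 293.1] [0.59  0.188]
t [204 169  11  16 121] [209.3 176.4] [0.5822 0.1791]
```

```bash
python3 -c "
from plant import manip
print(manip.job_done())"
```

```text
the job is handed in; nothing more can be done
None
```

I handed the job in at about 66 s of the 210 s allowed; no verdict came back. By my measurements the jug stands about 9 mm off the mat's centre, the zero key was pressed to its stop with the scale empty, and the black marker, red marker and blue cutter lean in the jug at about 27–35° from vertical (no yellow cutter was present). The carton is within about 2 mm of the rectangle's centre and square with it.

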